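# Fetch the spare roller from behind the stock

### The job

We need the orange pallet-truck roller that is hemmed in on the wooden stock board: first clear the carton, the green bottle and the red tin off the board and stand all three upright on the black mat with the yellow border, then stand the roller on end, centred on the white spot of the blue tray. Only when the roller is there, put the carton, the bottle and the tin back upright on the board, each exactly where it stood at the start. Knock nothing over, and leave the tape roll, the jar and the screwdriver alone.

Things in the scene. Friction and masses are not known exactly. Their poses are not given: they have to be found in the camera images.
- roller_mid (a point): The wanted spare: a load roller standing on end, orange tread 56 mm in diameter, 45 mm high, steel hub disc and dark bore on top. About 0.35 kg. The point is its centre, 22.5 mm above its underside; z is its axis (up). At the start it stands in the back middle of the stock board, about 10 mm from the things at its left and right and 20 mm from the one in front.
- carton_mid (a point): Small brown cardboard carton with a paper tape strip over the top, 58 x 58 mm, 80 mm high, about 0.25 kg. The point is its centre, 40 mm above its underside; x and y are square to its sides, z up. At the start its sides are within 7 degrees of the stock board's axes.
- oil_bottle_mid (a point): Green plastic bottle with a yellow band and white cap, upright; 60 mm in diameter up to 66 mm height, then a shoulder to a 32 mm wide cap; 95 mm high overall, about 0.22 kg. The point is on its axis, 47.5 mm above its underside; z up.
- tin_mid (a point): Red round tin with a steel rim and lid, upright, 60 mm in diameter (rims 61 mm), 85 mm high, about 0.28 kg. The point is its centre, 42.5 mm above its underside; z up.
- stock_board: Slatted pine board, fixed, 180 (x) x 230 (y) mm, top 20 mm above the bench. Origin: centre of underside; +x to its back (away from robot). Back rail 12 mm thick, 30 mm above the top; no other rims. On it, at (x, y) mm: roller (30, 0), back middle; carton, bottle and tin, in any order, at (30, 68) back left, (30, -68) back right and (-50, 0) front middle.
- side_mat: Black rubber mat with a yellow border, fixed, 140 mm along its x, 250 mm along its y, 3 mm thick. Origin: centre of its underside. Side area for the cleared things; it lies left or right of the stock board.
- repair_tray: Shallow blue tray, fixed, 170 x 170 mm, walls 4 mm thick and 18 mm high, floor top 5 mm above the bench. Origin: centre of its underside. A white round spot 72 mm in diameter (flat) marks its centre, where the roller goes. It lies on the other side of the stock board from the mat.
- tape_roll: Bystander: roll of amber packing tape lying flat, 90 mm in diameter, 48 mm high, origin at the centre of its underside. Leave alone.
- screw_jar: Bystander: grey jar with a steel lid, 56 mm in diameter, 75 mm high, origin at the centre of its underside. Leave alone.
- screwdriver: Bystander: screwdriver with a yellow handle, 190 mm long, lying on the bench along its x. Leave alone.

How it is judged:
By the outcome, as a careful person would: the job done as asked, in the order asked, and still so for the second after the job is handed in, with the robot touching nothing.
It also fails if it takes over 134 s, if anything falls off the work surface, if the arm or the gripper's body presses on something with over 40 N, if the wrist force passes 120 N, or if a joint passes its speed limit or range.

### The arm

A 6-joint arm with a two-finger parallel gripper is mounted at the origin on the work surface. World frame = base frame: x ahead of the robot, y to its left, z up, the work surface at z = 0. Lengths are in m, angles in rad, forces in N, time in s.
With the tool pointing down it reaches from about 0.35 to 0.875 m from the base axis. Payload 4.2 kg.
Tool frame: the origin (TCP) lies at the very end of the fingers, on their centre line; the grasp point (between the pads) lies 19 mm behind it (env.pinch_z is the distance from the TCP to the grasp point, in m); x points along the fingers, y is the direction in which the jaws open and shut, and the axes are right-handed (so a half turn about x gives the same grasp; the last joint's range is limited). The gripper opens to 85 mm and grips with 20 to 120 N. Pads are 22 mm wide; open, the fingers measure 114 mm over their backs; the gripper's body (76 mm by 85 mm) begins 54 mm behind the grasp point. The pads swing forward as they close: fully open they stand 13 mm farther back than shut.
Start: joints at [0.259, 0.385, 0.008, 0, -1.194, -0.259], TCP at [0.625, 0, 0.231] pointing down, gripper open.
Joint ranges: [-3.14, 3.14], [-1.21, 2.06], [-1.07, 1.41], [-3.16, 2.05], [-2.99, -0.16], [-3.1, 3.1]. Speed limits (rad/s): [2.79, 2.79, 3.14, 3.14, 3.14, 3.14].

### API

Orientations are given as a 3x3 rotation matrix whose columns are the frame's x, y, z axes.
In Python, from station import status, eyes, ticket, env gives the robot as it stands.
- The arm moves only by the tool servo_tool, never from a script. Its argument "steps" is a list of rows, each a list of 3 entries, a list of its own where there are three numbers: the finger opening in m, from 0 to 0.0854, then the shift along the tool's x, y, z in m, then the turn about the tool's x in rad. In form: [[gripper, [x, y, z], yaw], ...]. A call has 1 to 12 rows; each row is the pose to reach, as a shift and turn from the pose commanded when the call began, along the tool's axes at that moment; what a row does not reach only later rows make up. A row lasts 1/8 s, in which the tool goes at most 62.5 mm and 10.7 degrees, less where a joint would pass 70% of its speed; a pose out of reach is approached as far as the arm can. A call with a gripper value outside its range is refused whole. The fingers move at their own pace and stop on an object; the grip force is fixed at half the most. Time passes only in rows, so rows that repeat a pose let the fingers close. It gives the time, the measured TCP pose, the force and the opening at its end, in the units of the state.
- status.observe(): the state, without advancing time (a new reading comes with each control period).
- eyes.capture(name): name is "scene" or "side" or "wrist"; returns a dict with "color" (384x512x3 uint8, red, green, blue), "mtx" (3x3 intrinsics, pixels), "k1" (the pictures are not rectified: a ray, as slopes to the right and down, at radius r is drawn at 1 + k1 r^2 times it, then the intrinsics apply), "rvec" (rotation vector, rad) and "tvec" (3), from world to camera coordinates, as OpenCV has them; the wrist camera has in their place "tool_from_camera" (4x4, takes a point from camera to tool coordinates, whose origin is the TCP and whose axes are the tool frame's). Camera axes: x right, y down, z forward; pixel columns grow to the right and rows downward; lengths in m; the calibration is good to about 2 mm. A picture is of the moment at which its call begins: read the wrist's pose just before it. There is no depth.
- ticket.finish_job(): hands the job in, once; it reports no verdict.
The state is a dict: "time_s": time; "joint_positions": joint angles; "dq": joint speeds; "tau": joint torques, N m; "ee_pos": TCP position; "eef_rot": TCP orientation; "wrist_force": force on the tool from outside, world axes, zero at the start; "ft_torque": the same for the moment, N m; "grip_width": opening from 0.0 (shut) to 1.0 (fully open).
Only numpy, scipy, OpenCV 4.12 (cv2) and the standard library are available. Lean on these libraries where they do the work, as an engineer would, in place of code of your own. Each camera call takes 0.05 s, during which the arm holds its last target.

## Working session

There is one attempt and no reset: what is moved stays moved. The work goes in short steps, Python scripts to look and compute and a tool call to move; the robot and the scene stay as the last step left them, time stands still between calls to the robot, and variables do not carry over. Pictures are saved under pics/ and viewed, and the job is handed in when it is done.

Besides the shell and the picture viewer there is one more tool, called after "Request:" by a JSON object that holds its "fn" and its "kwargs", one argument or row to a line. servo_tool: Moves the arm, as the interface text tells. Its arguments: {"type":"object","properties":{"steps":{"type":"array"}},"required":["steps"]}

```bash
ls -la; mkdir -p pics
python3 - <<'E'
from station import status, eyes, ticket, env
import cv2,numpy as np
print(status.observe()); print(env.pinch_z,[a for a in dir(env) if a[0]!='_'])
for n in ["scene","side","wrist"]:
    c=eyes.capture(n); cv2.imwrite(f'pics/{n}0.png',c['color'][:,:,::-1]); print(n,{k:v for k,v in c.items() if k!='color'})
E
```

```text
total 12
drwxr-xr-x  3 agent agent 4096 Dec  6 05:29 .
drwxr-xr-x 23 root  root  4096 Dec  6 05:29 ..
drwxr-xr-x  2 agent agent 4096 Dec  6 05:29 pics
{'time_s': 0.0, 'joint_positions': array([ 2.58593181e-01,  3.85518195e-01,  6.62322000e-03, -5.42864328e-04,
       -1.19402327e+00, -2.58625284e-01]), 'dq': array([ 1.41826582e-04,  1.24558532e-03, -6.62985299e-04, -6.22138054e-04,
       -1.82254834e-03, -3.35210799e-05]), 'tau': array([-9.55001960e-04, -3.92286408e+01,  1.88399577e+01,  4.18616563e+00,
       -4.72148502e-03,  8.27910434e-07]), 'ee_pos': array([6.24399238e-01, 2.29090435e-05, 2.30237230e-01]), 'eef_rot': array([[-2.18039884e-03, -9.99997596e-01,  2.32309833e-04],
       [-5.46027285e-05,  2.32429441e-04,  9.99999971e-01],
       [-9.99997621e-01,  2.18038609e-03, -5.51093862e-05]]), 'wrist_force': array([ 0.7652799 , -0.23960489,  0.03436505]), 'ft_torque': array([ 0.0085966 ,  0.0363193 , -0.00354483]), 'grip_width': 1.0005526171122465}
0.0187 ['PlanningError', 'pinch_z']
scene {'mtx': array([[383.41163932,   0.        , 255.06273188],
       [  0.        , 383.41
[... 384 characters left out ...]
 'k1': -0.11373074419726041, 'rvec': array([ 2.30379142, -0.29823566,  0.14794016]), 'tvec': array([-0.54975111,  0.15291452,  0.97115119])}
wrist {'mtx': array([[273.60939134,   0.        , 257.69358537],
       [  0.        , 273.60939134, 196.271428  ],
       [  0.        ,   0.        ,   1.        ]]), 'k1': -0.007682418604631601, 'tool_from_camera': array([[-9.45399704e-04, -2.67782313e-01,  9.63478977e-01,
        -1.42756998e-01],
       [ 9.99999323e-01,  4.00834143e-04,  1.09263968e-03,
        -1.70135139e-05],
       [-6.78784850e-04,  9.63479357e-01,  2.67781753e-01,
        -6.77754231e-02],
       [ 0.00000000e+00,  0.00000000e+00,  0.00000000e+00,
         1.00000000e+00]])}
```

View pics/scene0.png

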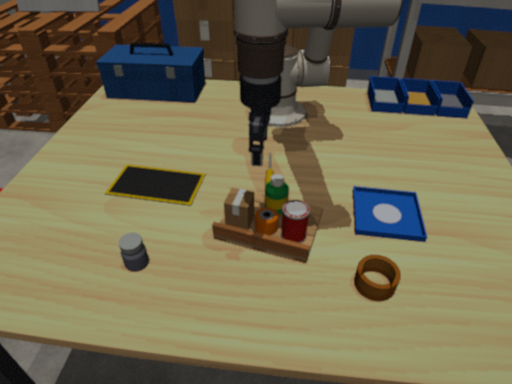

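View pics/side0.png

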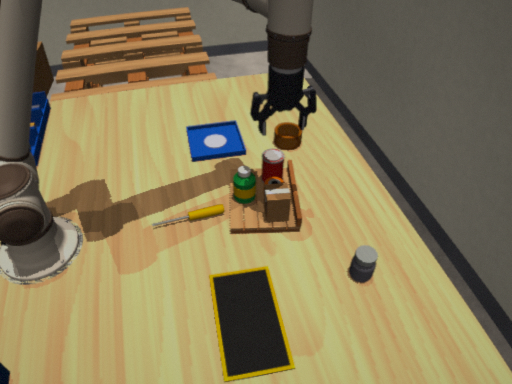

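View pics/wrist0.png

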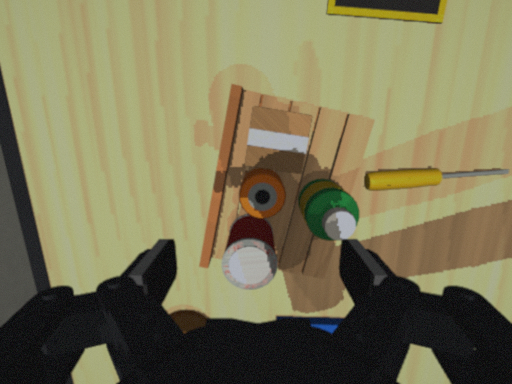

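```bash
cat > h.py <<'E'
from station import status, eyes, ticket, env
import cv2,numpy as np
from scipy.optimize import least_squares
def cap(n):
    s=status.observe(); c=eyes.capture(n)
    if n=='wrist':
        T=np.eye(4);T[:3,:3]=s['eef_rot'];T[:3,3]=s['ee_pos']
        W=np.linalg.inv(T@c['tool_from_camera']); c['R']=W[:3,:3];c['t']=W[:3,3]
    else:
        c['R']=cv2.Rodrigues(c['rvec'])[0];c['t']=c['tvec']
    return c
def proj(c,P):
    P=np.atleast_2d(P)@c['R'].T+c['t']; s=P[:,:2]/P[:,2:]
    s=s*(1+c['k1']*(s**2).sum(1,keepdims=True))
    return s@c['mtx'][:2,:2].T+c['mtx'][:2,2]
def back(c,uv,z):
    uv=np.atleast_2d(uv); d=(uv-c['mtx'][:2,2])/np.diag(c['mtx'])[:2]; s=d.copy()
    for _ in range(10): s=d/(1+c['k1']*(s**2).sum(1,keepdims=True))
    r=np.c_[s,np.ones(len(s))]@c['R']; o=-c['R'].T@c['t']
    return o+r*((z-o[2])/r[:,2])[:,None]
def save(c,name,x0=0,y0=0,w=512,h=384,k=1):
    im=c['color'][y0:y0+h,x0:x0+w,::-1]
    cv2.imwrite('pics/'+name,cv2.resize(im,None,fx=k,fy=k,interpolation=cv2.INTER_CUBIC))
E
python3 - <<'E'
from h import *
import pickle
D={n:cap(n) for n in ["scene","side","wrist"]}
pickle.dump(D,open('d0.pkl','wb'))
save(D['scene'],'s1.png',95,140,160,130,5)
save(D['scene'],'s2.png',205,155,160,120,5)
save(D['scene'],'s3.png',330,170,110,80,6)
save(D['side'],'d1.png',170,110,160,140,5)
save(D['side'],'d2.png',190,255,120,130,4)
save(D['wrist'],'w1.png',190,70,200,190,4)
E
```

```text
(no output)
```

View pics/s1.png

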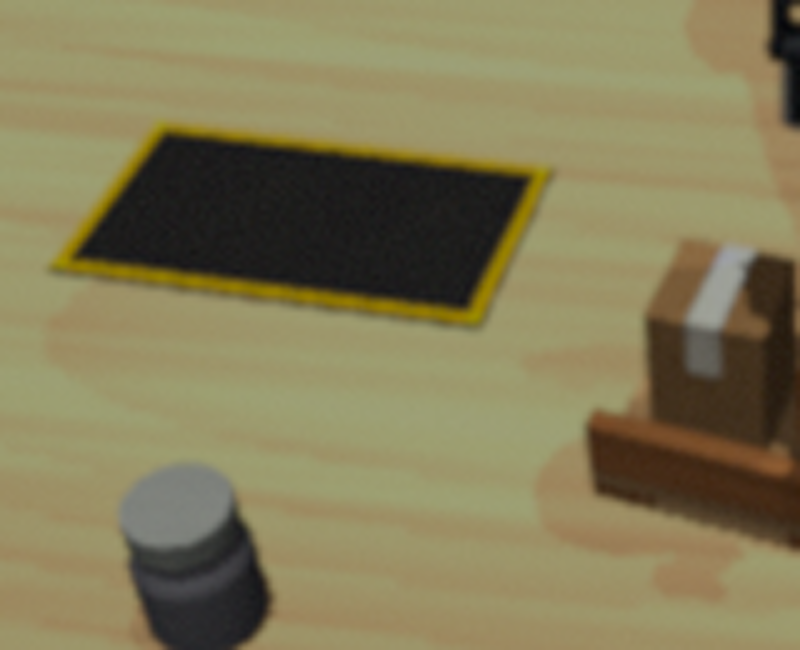

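View pics/s2.png

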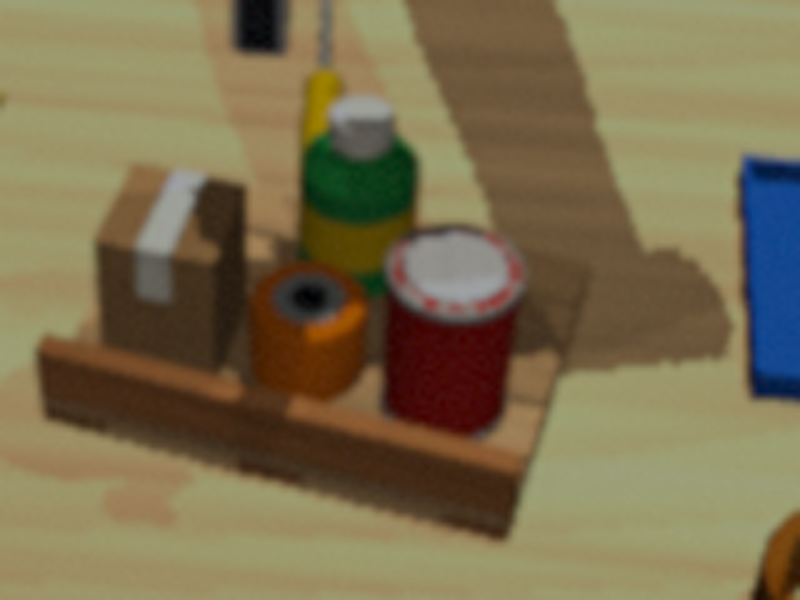

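View pics/s3.png

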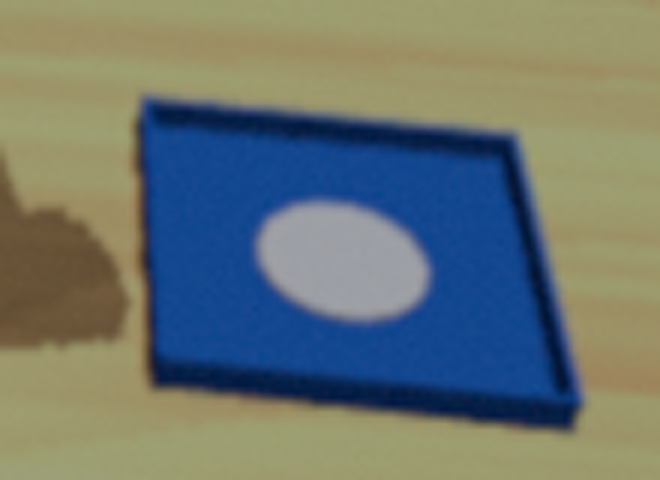

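View pics/d1.png

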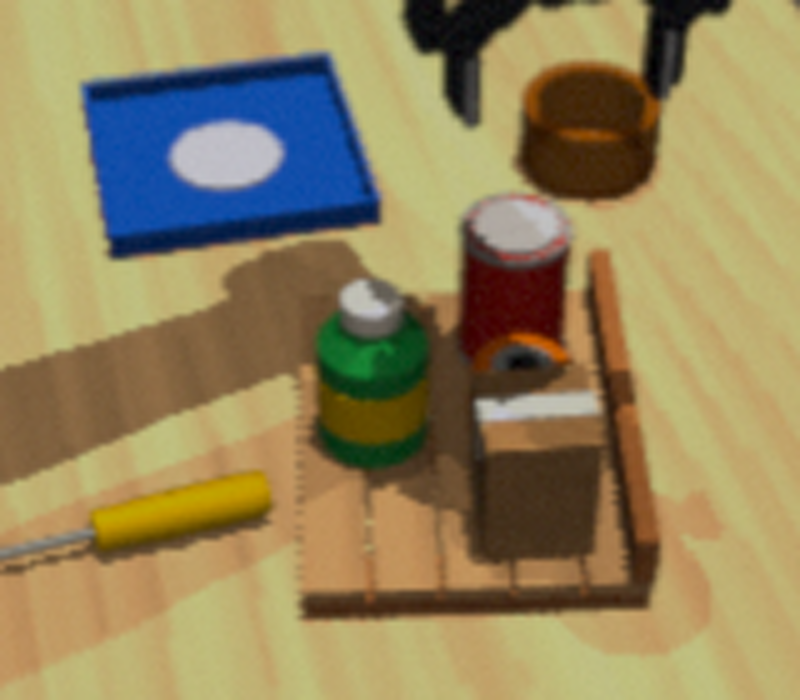

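View pics/d2.png

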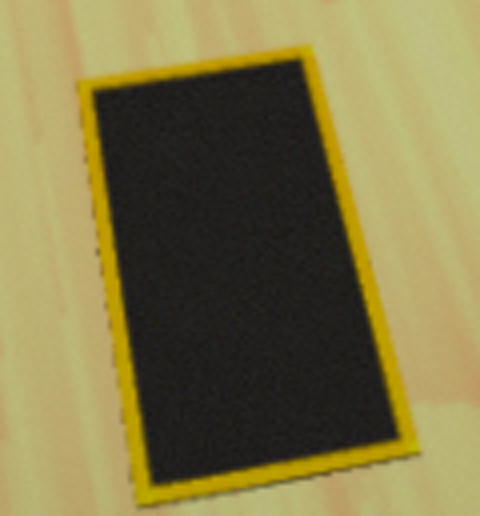

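View pics/w1.png

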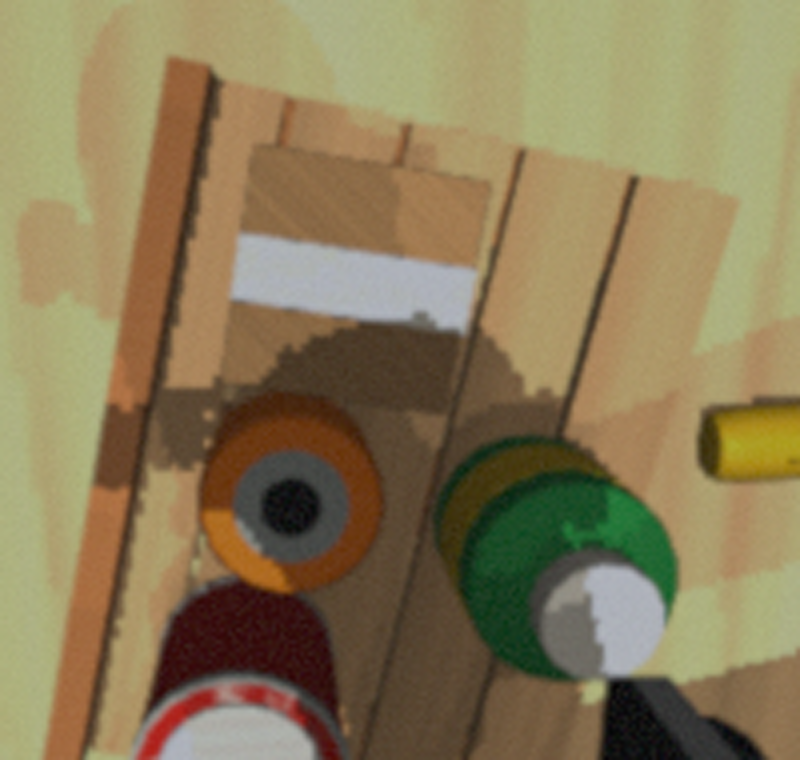

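```bash
cat > fit0.py <<'E'
from h import *
import pickle
D=pickle.load(open('d0.pkl','rb'))
K={'s1':('scene',95,140,5),'s2':('scene',205,155,5),'s3':('scene',330,170,6),'d1':('side',170,110,5),'d2':('side',190,255,4),'w1':('wrist',190,70,4)}
def px(k,u,v):
    n,x,y,s=K[k]; return n,np.array([(u+.5)/s-.5+x,(v+.5)/s-.5+y])
def fit(name,obs,p0,tz=0):
    # obs: (crop,u,v,X,Y,Z) local->world
    o=[(D[px(*q[:3])[0]],px(*q[:3])[1],np.array(q[3:])) for q in obs]
    def W(p,L): c,s=np.cos(p[2]),np.sin(p[2]); return np.array([p[0]+c*L[0]-s*L[1],p[1]+s*L[0]+c*L[1],L[2]])
    f=lambda p:np.concatenate([proj(c,W(p,L))[0]-uv for c,uv,L in o])
    free=len(p0)
    g=(lambda p:f(p)) if free==3 else (lambda p:f(np.r_[p,0]))
    r=least_squares(g,p0,loss='soft_l1')
    print(name,r.x.round(4),'deg' if free==3 else '',np.degrees(r.x[2]).round(2) if free==3 else '')
    e=(f(r.x) if free==3 else f(np.r_[r.x,0])).reshape(-1,2)
    for q,ee in zip(obs,e): print('   ',q[0],q[3:],ee.round(1))
    return r.x
mx,my=.07,.125
fit('mat',[('s1',158,122,-mx,-my,.003),('s1',553,172,-mx,my,.003),('s1',480,327,mx,my,.003),('s1',52,268,mx,-my,.003),
 ('d2',78,78,-mx,my,.003),('d2',308,45,mx,my,.003),('d2',418,452,mx,-my,.003),('d2',138,507,-mx,-my,.003)],[.6,-.3,0])
a=.085
fit('tray',[('s3',343,261,0,0,.005),('d1',227,155,0,0,.005),('s3',143,98,-a,-a,.018),('s3',516,135,-a,a,.018),('s3',580,400,a,a,.018),
 ('d1',83,86,-a,a,.018),('d1',328,56,a,a,.018),('d1',376,205,a,-a,.018),('d1',108,240,-a,-a,.018)],[.6,.3,0])
fit('board',[('s2',48,415,.09,-.115,0),('s2',505,538,.09,.115,0),('s2',40,342,.09,-.115,.05),('s2',522,470,.09,.115,.05),('d1',303,598,-.09,-.115,.02),('d1',303,617,-.09,-.115,0),
 ('w1',740,200,-.09,-.115,.02),('w1',168,58,.09,-.115,.05),('w1',212,66,.078,-.115,.05)],[.7,0,-.2])
fit('roller',[('w1',291,506,0,0,.065),('s2',310,297,0,0,.065)],[.7,0])
c=.029
fit('carton',[('w1',250,143,c,-c,.1),('w1',491,182,-c,-c,.1),('w1',445,412,-c,c,.1),('s2',130,165,-c,-c,.1),('s2',245,185,-c,c,.1),('s2',97,243,c,-c,.1),
 ('d1',480,442,-c,-c,.1),('d1',605,440,c,-c,.1)],[.7,0,0])
K['wf']=('wrist',0,0,1)
fit('tin',[('wf',249,262,0,0,.105),('s2',457,267,0,0,.105),('d1',517,230,0,0,.105)],[.7,0])
fit('bottle',[('w1',604,622,0,0,.115),('s2',362,108,0,0,.115),('d1',371,297,0,0,.115)],[.7,0])
E
python3 fit0.py
```

```text
mat [ 0.465  -0.3112 -0.067 ] deg -3.84
    s1 (-0.07, -0.125, 0.003) [-0.1  0.2]
    s1 (-0.07, 0.125, 0.003) [ 0.1 -0.5]
    s1 (0.07, 0.125, 0.003) [-0.3  0.1]
    s1 (0.07, -0.125, 0.003) [-0.9  0.4]
    d2 (-0.07, 0.125, 0.003) [-1.   0.2]
    d2 (0.07, 0.125, 0.003) [ 0.7 -0.6]
    d2 (0.07, -0.125, 0.003) [ 0.3 -0.1]
    d2 (-0.07, -0.125, 0.003) [-0.9 -0.3]
tray [ 0.514   0.3206 -0.0407] deg -2.33
    s3 (0, 0, 0.005) [-0.8  0. ]
    d1 (0, 0, 0.005) [-0.4  0.1]
    s3 (-0.085, -0.085, 0.018) [-0.6 -0.5]
    s3 (-0.085, 0.085, 0.018) [ 0.1 -0.2]
    s3 (0.085, 0.085, 0.018) [0.1 0.9]
    d1 (-0.085, 0.085, 0.018) [-0.6 -0.8]
    d1 (0.085, 0.085, 0.018) [ 0.4 -0.7]
    d1 (0.085, -0.085, 0.018) [ 0.8 -0.6]
    d1 (-0.085, -0.085, 0.018) [-0.6 -0.5]
board [ 0.5887  0.0248 -0.2071] deg -11.87
    s2 (0.09, -0.115, 0) [-0.8  1.6]
    s2 (0.09, 0.115, 0) [1.  1.1]
    s2 (0.09, -0.115, 0.05) [-0.7  1.6]
    s2 (0.09, 0.115, 0.05) [-0.4  0.1]
    d1 (-0.09, -0.115, 0.02) [-1.7 -1.2]
    d1 (-0.09, -0.115, 0) [-1.4  0.2]
    w1 (-0.09, -0.115, 0.02) [ 1.2 -0.4]
    w1 (0.09, -0.115, 0.05) [-0. -0.]
    w1 (0.078, -0.115, 0.05) [-0.4  0.4]
roller [0.6187 0.0179]  
    w1 (0, 0, 0.065) [0.1 0. ]
    s2 (0, 0, 0.065) [-0.1  0.3]
carton [ 0.6051 -0.0485 -0.143 ] deg -8.2
    w1 (0.029, -0.029, 0.1) [0.  0.1]
    w1 (-0.029, -0.029, 0.1) [-0.3 -0.5]
    w1 (-0.029, 0.029, 0.1) [0.  0.9]
    s2 (-0.029, -0.029, 0.1) [ 0.4 -0.4]
    s2 (-0.029, 0.029, 0.1) [ 0.7 -0.3]
    s2 (0.029, -0.029, 0.1) [-0.8 -0.4]
    d1 (-0.029, -0.029, 0.1) [0.9 1.8]
    d1 (0.029, -0.029, 0.1) [-0.4  0.3]
tin [0.6338 0.0818]  
    wf (0, 0, 0.105) [-0.   0.3]
    s2 (0, 0, 0.105) [-1.3  0.3]
    d1 (0, 0, 0.105) [-0.4 -0.2]
bottle [0.5405 0.0343]  
    w1 (0, 0, 0.115) [-0.  -0.1]
    s2 (0, 0, 0.115) [-0.1  1.4]
    d1 (0, 0, 0.115) [-0.8  0. ]
```

```bash
cat > ov.py <<'E'
from h import *
def circ(x,y,r,z): t=np.linspace(0,2*np.pi,60); return np.c_[x+r*np.cos(t),y+r*np.sin(t),0*t+z]
def rect(x,y,a,hx,hy,z):
    L=np.array([[-1,-1],[1,-1],[1,1],[-1,1],[-1,-1]])*[hx,hy]; c,s=np.cos(a),np.sin(a)
    return np.c_[L@np.array([[c,s],[-s,c]])+[x,y],np.full(5,z)]
def overlay(c,curves,name,x0,y0,w,h,k):
    im=cv2.resize(np.ascontiguousarray(c['color'][y0:y0+h,x0:x0+w,::-1]),None,fx=k,fy=k,interpolation=cv2.INTER_CUBIC)
    for P in curves:
        uv=(proj(c,P)-[x0,y0]+.5)*k-.5
        cv2.polylines(im,[np.round(uv*8).astype(np.int32)],False,(255,0,255),1,cv2.LINE_AA,3)
    cv2.imwrite('pics/'+name,im)
E
python3 - <<'E'
from ov import *
import pickle
D=pickle.load(open('d0.pkl','rb'))
C=[circ(.6338,.0818,.0305,.105),circ(.6338,.0818,.0305,.02),circ(.6187,.0179,.028,.065),circ(.6187,.0179,.028,.02),circ(.5405,.0343,.016,.115),circ(.5405,.0343,.03,.02),circ(.5405,.0343,.03,.086),
rect(.6051,-.0485,-.143,.029,.029,.1),rect(.6051,-.0485,-.143,.029,.029,.02),rect(.5887,.0248,-.207,.09,.115,.02)]
overlay(D['wrist'],C,'ow.png',190,80,200,220,3.5 and 3)
overlay(D['scene'],C,'os.png',205,155,130,110,6)
overlay(D['side'],C,'od.png',220,140,90,100,6)
E
```

```text
(no output)
```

View pics/ow.png

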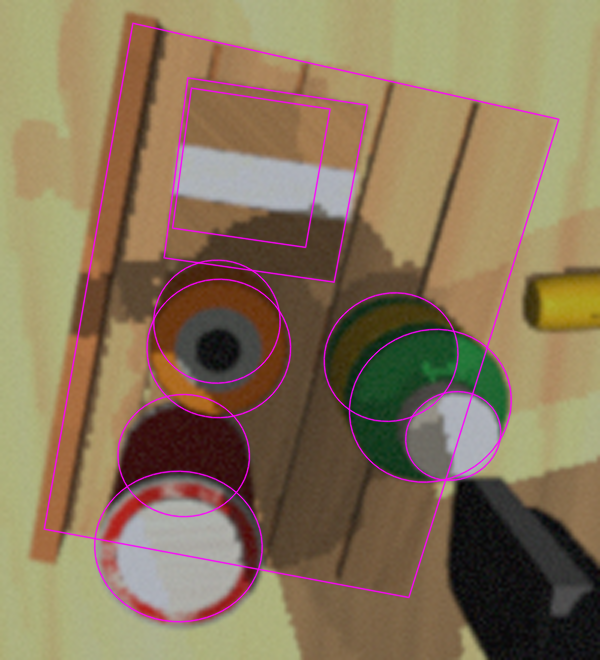

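View pics/os.png

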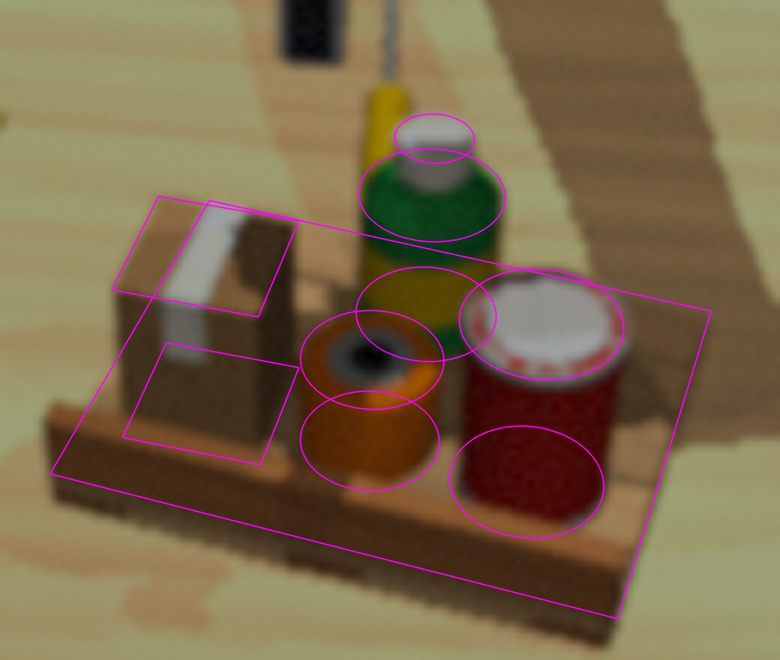

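View pics/od.png

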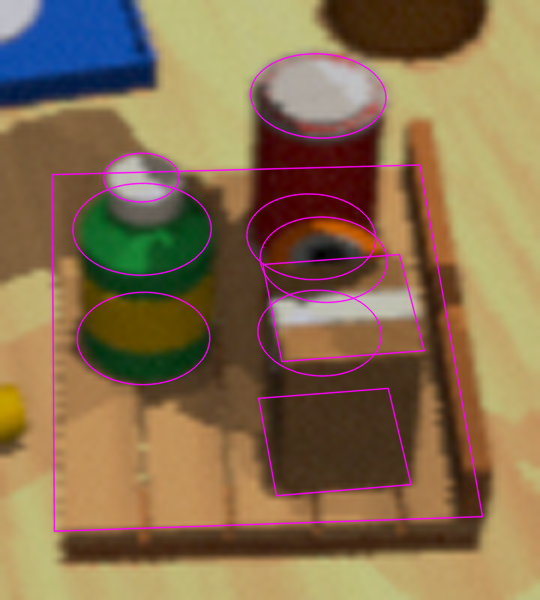

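```bash
cat > mv.py <<'E'
from h import *
def go(x,y,z,phi=None):
    s=status.observe(); R=s['eef_rot']; p=s['ee_pos']
    d=R.T@(np.array([x,y,z])-p); cur=np.degrees(np.arctan2(R[1,1],R[0,1]))
    out='shift '+str(d.round(4).tolist())
    if phi is not None:
        t=-(phi-cur); t=(t+180)%360-180; out+=f' yaw {np.radians(t):.4f}'
    print(out,'| t',round(s['time_s'],2),'p',p.round(4),'phi',cur.round(2),'F',s['wrist_force'].round(1),'g',round(s['grip_width'],3),'q6',s['joint_positions'][5].round(2))
E
python3 -c "
from mv import *
go(.5405,.0343,.16,258.1);go(.5405,.0343,.049,258.1)"
```

```text
shift [0.071, 0.0842, 0.0343] yaw -1.3632 | t 0.3 p [ 0.6248 -0.      0.2309] phi 180.0 F [ 0.3 -0.5  0.9] g 1.002 q6 -0.26
shift [0.182, 0.0842, 0.0343] yaw -1.3632 | t 0.3 p [ 0.6248 -0.      0.2309] phi 180.0 F [ 0.3 -0.5  0.9] g 1.002 q6 -0.26
```

Request:
{"fn": "servo_tool", "kwargs": {
  "steps": [
    [0.0854,[0.02,0.042,0.017],-0.18],
    [0.0854,[0.04,0.084,0.034],-0.36],
    [0.0854,[0.071,0.084,0.034],-0.54],
    [0.0854,[0.071,0.084,0.034],-0.72],
    [0.0854,[0.071,0.084,0.034],-0.9],
    [0.0854,[0.071,0.084,0.034],-1.08],
    [0.0854,[0.071,0.084,0.034],-1.26],
    [0.0854,[0.071,0.084,0.034],-1.363],
    [0.0854,[0.071,0.084,0.034],-1.363],
    [0.0854,[0.071,0.084,0.034],-1.363]
  ]
}}

```text
time_s: 1.55
ee_pos: [0.541, 0.034, 0.1603]
eef_rot: [[-0.0, -0.208, -0.978], [0.0, -0.978, 0.208], [-1.0, -0.0, 0.0]]
wrist_force: [0.4, -0.2, 0.4]
grip_width: 1.0
```

Run:
```python
from mv import *
from ov import *
go(.5405,.0343,.049,258.1)
C=[circ(.633,.083,.0305,.105),circ(.6187,.0179,.028,.065),circ(.5405,.0343,.016,.115),circ(.5405,.0343,.03,.02),circ(.5405,.0343,.03,.086),
rect(.6051,-.0485,-.143,.029,.029,.1),rect(.6051,-.0485,-.143,.029,.029,.02),rect(.5887,.0248,-.207,.09,.115,.02)]
overlay(cap('wrist'),C,'ow2.png',0,0,512,384,1.5)
```

```text
shift [0.1113, -0.0002, 0.0005] yaw -0.0017 | t 1.55 p [0.541  0.034  0.1603] phi -101.99 F [ 0.4 -0.2  0.4] g 1.0 q6 1.0
```

View pics/ow2.png

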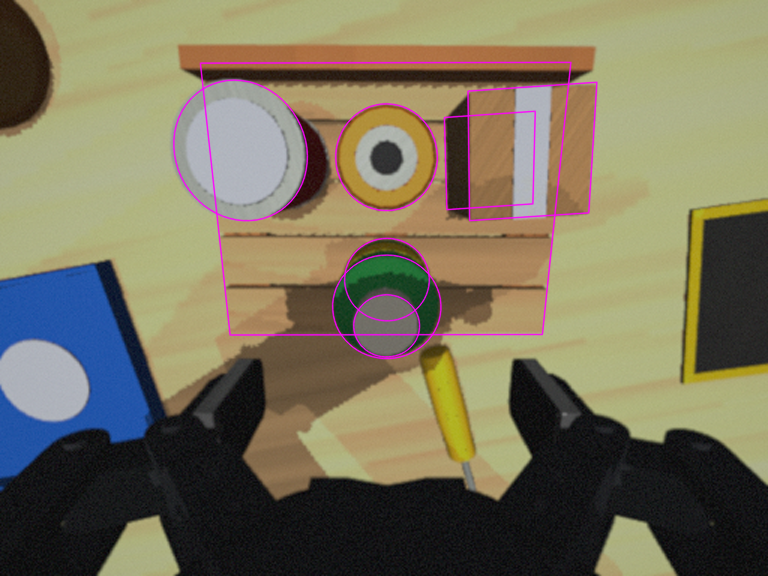

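The overlay matches everything well here: tin lid at (240,150), roller (387,157), carton (530,150) and bottle cap (386,325). I'll descend on the bottle now.

Request:
{"fn": "servo_tool", "kwargs": {
  "steps": [
    [0.0854,[0.04,0,0.0005],0],
    [0.0854,[0.08,0,0.0005],0],
    [0.0854,[0.111,0,0.0005],0],
    [0.0854,[0.111,0,0.0005],0],
    [0.05,[0.111,0,0.0005],0],
    [0.05,[0.111,0,0.0005],0],
    [0.05,[0.111,0,0.0005],0],
    [0.05,[0.111,0,0.0005],0]
  ]
}}

```text
time_s: 2.6
ee_pos: [0.5421, 0.0347, 0.0513]
eef_rot: [[0.004, -0.206, -0.979], [0.001, -0.979, 0.206], [-1.0, -0.002, -0.004]]
wrist_force: [-0.4, 1.9, 7.1]
grip_width: 0.682
```

Request:
{"fn": "servo_tool", "kwargs": {
  "steps": [
    [0.05,[0,0,0],0],
    [0.05,[0,0,0],0]
  ]
}}

```text
time_s: 2.85
ee_pos: [0.5421, 0.0347, 0.0513]
eef_rot: [[0.004, -0.206, -0.979], [0.001, -0.979, 0.206], [-1.0, -0.002, -0.004]]
wrist_force: [0.4, 1.4, 7.0]
grip_width: 0.678
```

Run:
```python
from mv import *
go(.5405,.0343,.049,258.1)
save(cap('side'),'sd1.png',200,100,160,140,4)
```

```text
shift [0.0023, 0.0007, 0.0015] yaw 0.0006 | t 2.85 p [0.5421 0.0347 0.0513] phi -101.87 F [0.4 1.4 7. ] g 0.678 q6 1.0
```

View pics/sd1.png

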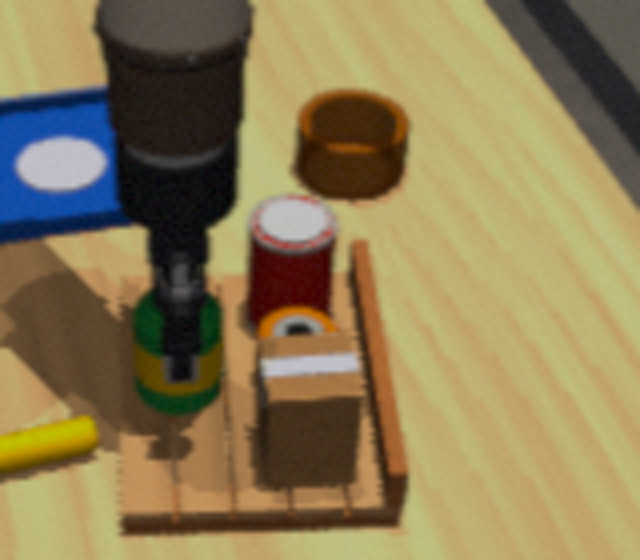

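Request:
{"fn": "servo_tool", "kwargs": {
  "steps": [
    [0.05,[-0.02,0,0],0],
    [0.05,[-0.055,0,0],0],
    [0.05,[-0.09,0,0],0],
    [0.05,[-0.12,0.01,0],0],
    [0.05,[-0.13,0.05,0],0],
    [0.05,[-0.13,0.1,-0.001],0],
    [0.05,[-0.13,0.15,-0.002],0],
    [0.05,[-0.13,0.2,-0.003],0],
    [0.05,[-0.13,0.25,-0.004],0],
    [0.05,[-0.13,0.3,-0.005],0],
    [0.05,[-0.13,0.35,-0.006],0],
    [0.05,[-0.13,0.39,-0.006],0]
  ]
}}

```text
time_s: 4.4
ee_pos: [0.4647, -0.3501, 0.1788]
eef_rot: [[-0.001, -0.208, -0.978], [0.001, -0.978, 0.208], [-1.0, -0.001, 0.001]]
wrist_force: [0.5, 0.8, -1.9]
grip_width: 0.681
```

Run:
```python
from mv import *
go(.4596,-.391,.0513-.017,258.1)
save(cap('scene'),'sc1.png',90,60,200,170,4)
```

```text
shift [0.1445, 0.0411, -0.0037] yaw -0.0015 | t 4.4 p [ 0.4647 -0.3501  0.1788] phi -101.99 F [ 0.5  0.8 -1.9] g 0.681 q6 1.73
```

View pics/sc1.png

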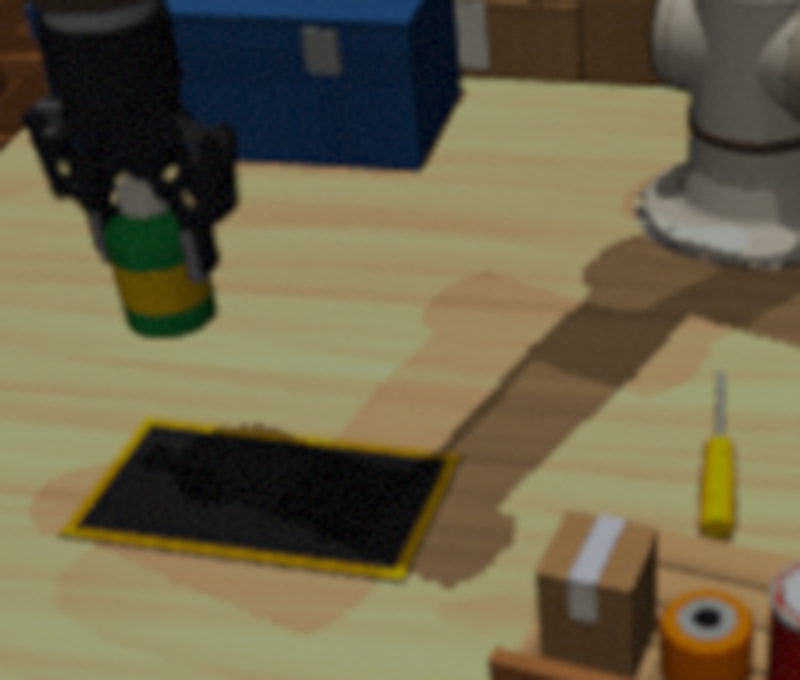

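Request:
{"fn": "servo_tool", "kwargs": {
  "steps": [
    [0.05,[0,0.041,-0.004],0],
    [0.05,[0.04,0.041,-0.004],0],
    [0.05,[0.08,0.041,-0.004],0],
    [0.05,[0.115,0.041,-0.004],0],
    [0.05,[0.135,0.041,-0.004],0],
    [0.05,[0.143,0.041,-0.004],0],
    [0.05,[0.143,0.041,-0.004],0]
  ]
}}

```text
time_s: 5.32
ee_pos: [0.4614, -0.3896, 0.0364]
eef_rot: [[-0.0, -0.206, -0.979], [0.0, -0.979, 0.206], [-1.0, 0.0, 0.0]]
wrist_force: [0.1, -0.8, -0.8]
grip_width: 0.685
```

Run:
```python
from mv import *
go(.4596,-.391,.0343,258.1)
```

```text
shift [0.0021, 0.0018, 0.0015] yaw -0.0000 | t 5.33 p [ 0.4614 -0.3896  0.0364] phi -101.9 F [ 0.1 -0.8 -0.8] g 0.685 q6 1.8
```

Request:
{"fn": "servo_tool", "kwargs": {
  "steps": [
    [0.05,[0.002,0,0],0],
    [0.05,[0.002,0,0],0],
    [0.0854,[0.002,0,0],0],
    [0.0854,[0.002,0,0],0],
    [0.0854,[0.002,0,0],0],
    [0.0854,[-0.03,0,0],0],
    [0.0854,[-0.08,0,0],0],
    [0.0854,[-0.13,0,0],0],
    [0.0854,[-0.16,0,0],0],
    [0.0854,[-0.16,0,0],0]
  ]
}}

```text
time_s: 6.58
ee_pos: [0.4627, -0.3905, 0.1998]
eef_rot: [[0.006, -0.206, -0.979], [-0.004, -0.979, 0.206], [-1.0, 0.002, -0.007]]
wrist_force: [-0.6, 0.0, 0.3]
grip_width: 1.002
```

Run:
```python
from mv import *
from ov import *
go(.6051,-.0485,.16,171.8)
c=cap('wrist')
p=[.46,-.391]
overlay(c,[circ(*p,.016,.098),circ(*p,.03,.003)],'w3.png',0,0,512,384,1.5)
```

```text
shift [0.0395, -0.3641, -0.0686] yaw 1.5064 | t 6.58 p [ 0.4627 -0.3905  0.1998] phi -101.89 F [-0.6  0.   0.3] g 1.002 q6 1.8
```

View pics/w3.png

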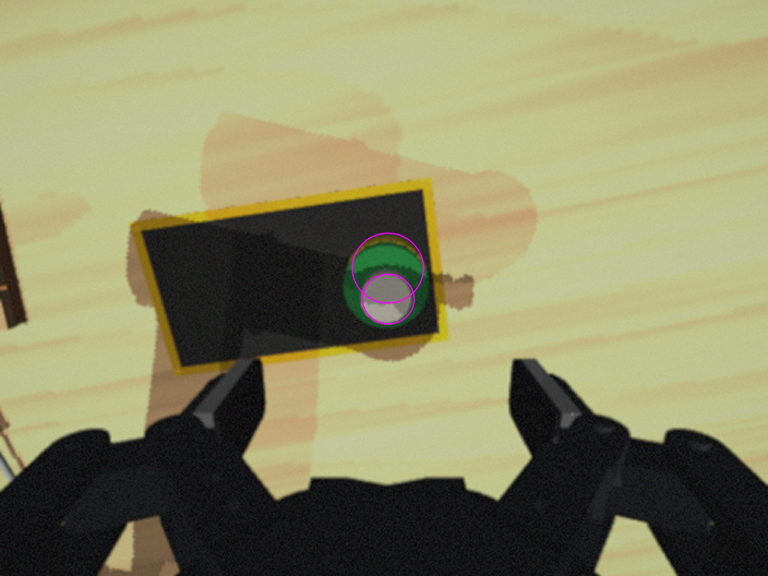

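Bottle stands upright on the mat, cap at (387,298). On to the carton.

Request:
{"fn": "servo_tool", "kwargs": {
  "steps": [
    [0.0854,[0,-0.04,-0.008],0.18],
    [0.0854,[0,-0.085,-0.016],0.36],
    [0.0854,[0,-0.13,-0.025],0.54],
    [0.0854,[0,-0.18,-0.034],0.72],
    [0.0854,[0,-0.23,-0.043],0.9],
    [0.0854,[0.01,-0.28,-0.052],1.08],
    [0.0854,[0.02,-0.33,-0.061],1.26],
    [0.0854,[0.03,-0.364,-0.0686],1.44],
    [0.0854,[0.039,-0.364,-0.0686],1.506],
    [0.0854,[0.039,-0.364,-0.0686],1.506],
    [0.0854,[0.039,-0.364,-0.0686],1.506]
  ]
}}

```text
time_s: 8.0
ee_pos: [0.6032, -0.0481, 0.1568]
eef_rot: [[-0.001, -0.99, 0.142], [-0.0, 0.142, 0.99], [-1.0, 0.001, -0.0]]
wrist_force: [0.1, -0.9, 0.2]
grip_width: 0.998
```

Run:
```python
from mv import *
from ov import *
go(.6051,-.0485,.056,171.8)
c=cap('wrist')
C=[circ(.633,.083,.0305,.105),circ(.6187,.0179,.028,.065),rect(.6051,-.0485,-.143,.029,.029,.1),rect(.6051,-.0485,-.143,.029,.029,.02),rect(.5887,.0248,-.207,.09,.115,.02)]
overlay(c,C,'w4.png',0,0,512,384,1.5)
```

```text
shift [0.1008, -0.002, -0.0001] yaw 0.0007 | t 8.0 p [ 0.6032 -0.0481  0.1568] phi 171.84 F [ 0.1 -0.9  0.2] g 0.998 q6 -0.33
```

View pics/w4.png

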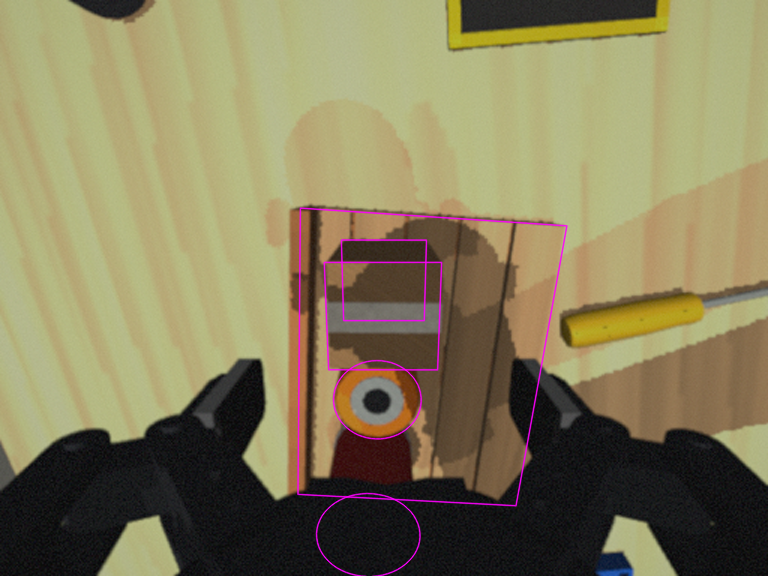

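Request:
{"fn": "servo_tool", "kwargs": {
  "steps": [
    [0.0854,[0.04,-0.002,0],0],
    [0.0854,[0.08,-0.002,0],0],
    [0.0854,[0.1,-0.002,0],0],
    [0.0854,[0.1,-0.002,0],0],
    [0.05,[0.1,-0.002,0],0],
    [0.05,[0.1,-0.002,0],0],
    [0.05,[0.1,-0.002,0],0],
    [0.05,[0.1,-0.002,0],0],
    [0.05,[0.1,-0.002,0],0]
  ]
}}

```text
time_s: 9.18
ee_pos: [0.6067, -0.0479, 0.0592]
eef_rot: [[0.003, -0.99, 0.142], [-0.0, 0.142, 0.99], [-1.0, -0.003, 0.0]]
wrist_force: [0.3, 0.0, 6.3]
grip_width: 0.674
```

Run:
```python
from mv import *
go(.465,-.311,.2)
```

```text
shift [-0.1413, 0.1025, -0.2805] | t 9.18 p [ 0.6067 -0.0479  0.0592] phi 171.83 F [0.3 0.  6.3] g 0.674 q6 -0.33
```

Request:
{"fn": "servo_tool", "kwargs": {
  "steps": [
    [0.05,[-0.02,0,0],0],
    [0.05,[-0.055,0,0],0],
    [0.05,[-0.09,0,0],0],
    [0.05,[-0.125,0,-0.01],0],
    [0.05,[-0.14,0.01,-0.04],0],
    [0.05,[-0.14,0.025,-0.08],0],
    [0.05,[-0.14,0.04,-0.12],0],
    [0.05,[-0.14,0.055,-0.16],0],
    [0.05,[-0.14,0.07,-0.2],0],
    [0.05,[-0.14,0.085,-0.24],0],
    [0.05,[-0.14,0.1,-0.275],0],
    [0.05,[-0.14,0.1,-0.28],0]
  ]
}}

```text
time_s: 10.68
ee_pos: [0.4649, -0.3121, 0.1968]
eef_rot: [[-0.001, -0.989, 0.146], [0.001, 0.146, 0.989], [-1.0, 0.001, 0.001]]
wrist_force: [-0.7, -0.0, -1.7]
grip_width: 0.672
```

Run:
```python
from mv import *
go(.465,-.311,.0592-.017,171.8)
```

```text
shift [0.1546, -0.0002, 0.0009] yaw -0.0034 | t 10.68 p [ 0.4649 -0.3121  0.1968] phi 171.61 F [-0.7 -0.  -1.7] g 0.672 q6 0.16
```

Request:
{"fn": "servo_tool", "kwargs": {
  "steps": [
    [0.05,[0.04,0,0.001],0],
    [0.05,[0.08,0,0.001],0],
    [0.05,[0.115,0,0.001],0],
    [0.05,[0.14,0,0.001],0],
    [0.05,[0.15,0,0.001],0],
    [0.05,[0.154,0,0.001],0],
    [0.05,[0.155,0,0.001],0],
    [0.05,[0.155,0,0.001],0]
  ]
}}

```text
time_s: 11.68
ee_pos: [0.4675, -0.31, 0.0432]
eef_rot: [[0.002, -0.99, 0.142], [-0.001, 0.142, 0.99], [-1.0, -0.002, -0.0]]
wrist_force: [-0.1, 0.1, -1.7]
grip_width: 0.669
```

Run:
```python
from mv import *
go(.465,-.311,.0592-.017,171.8)
save(cap('scene'),'sc2.png',90,60,200,170,4)
```

```text
shift [0.001, 0.0023, -0.0013] yaw 0.0002 | t 11.68 p [ 0.4675 -0.31    0.0432] phi 171.81 F [-0.1  0.1 -1.7] g 0.669 q6 0.15
```

View pics/sc2.png

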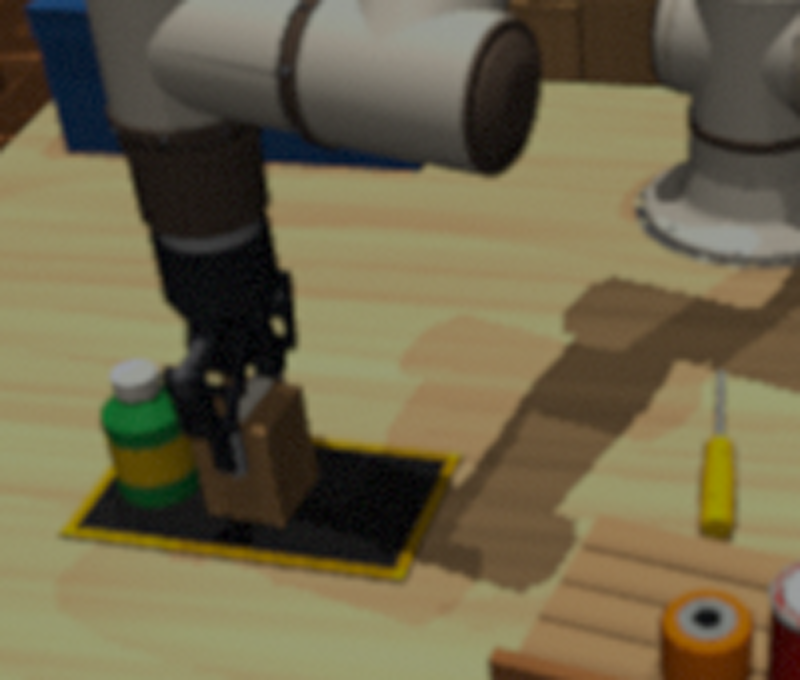

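Request:
{"fn": "servo_tool", "kwargs": {
  "steps": [
    [0.05,[0.0015,0,0],0],
    [0.05,[0.0015,0,0],0],
    [0.0854,[0.0015,0,0],0],
    [0.0854,[0.0015,0,0],0],
    [0.0854,[0.0015,0,0],0],
    [0.0854,[-0.03,0,0],0],
    [0.0854,[-0.08,0,0],0],
    [0.0854,[-0.125,0,0],0],
    [0.0854,[-0.13,0,0],0]
  ]
}}

```text
time_s: 12.85
ee_pos: [0.4688, -0.3107, 0.1762]
eef_rot: [[0.007, -0.99, 0.142], [-0.003, 0.142, 0.99], [-1.0, -0.008, -0.002]]
wrist_force: [-0.5, 0.3, -0.3]
grip_width: 1.0
```

Run:
```python
from mv import *
go(.633,.083,.16,168.1)
save(cap('wrist'),'w5.png')
```

```text
shift [0.0162, -0.1065, 0.4131] yaw 0.0652 | t 12.85 p [ 0.4688 -0.3107  0.1762] phi 171.83 F [-0.5  0.3 -0.3] g 1.0 q6 0.15
```

View pics/w5.png

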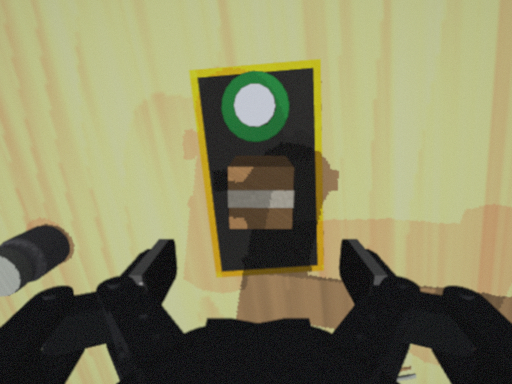

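Carton (260,192) and bottle (255,105) are upright on the mat. Tin next.

Request:
{"fn": "servo_tool", "kwargs": {
  "steps": [
    [0.0854,[-0.005,-0.01,0.04],0],
    [0.0854,[-0.005,-0.022,0.09],0.02],
    [0.0854,[-0.005,-0.035,0.14],0.04],
    [0.0854,[-0.005,-0.048,0.19],0.065],
    [0.0854,[-0.005,-0.061,0.24],0.065],
    [0.0854,[0,-0.074,0.29],0.065],
    [0.0854,[0,-0.087,0.34],0.065],
    [0.0854,[0.005,-0.1,0.39],0.065],
    [0.0854,[0.01,-0.1065,0.413],0.065],
    [0.0854,[0.015,-0.1065,0.413],0.065],
    [0.0854,[0.015,-0.1065,0.413],0.065]
  ]
}}

```text
time_s: 14.28
ee_pos: [0.6299, 0.0827, 0.1558]
eef_rot: [[-0.003, -0.978, 0.207], [-0.001, 0.207, 0.978], [-1.0, 0.003, -0.002]]
wrist_force: [0.1, -0.2, -0.4]
grip_width: 0.997
```

Run:
```python
from mv import *
from ov import *
go(.633,.083,.054,168.1)
c=cap('wrist')
C=[circ(.633,.083,.0305,.105),circ(.633,.083,.0305,.02),circ(.6187,.0179,.028,.065),rect(.5887,.0248,-.207,.09,.115,.02)]
overlay(c,C,'w6.png',0,0,512,384,1.5)
```

```text
shift [0.1018, -0.0032, 0.0011] yaw -0.0013 | t 14.28 p [0.6299 0.0827 0.1558] phi 168.03 F [ 0.1 -0.2 -0.4] g 0.997 q6 -0.59
```

View pics/w6.png

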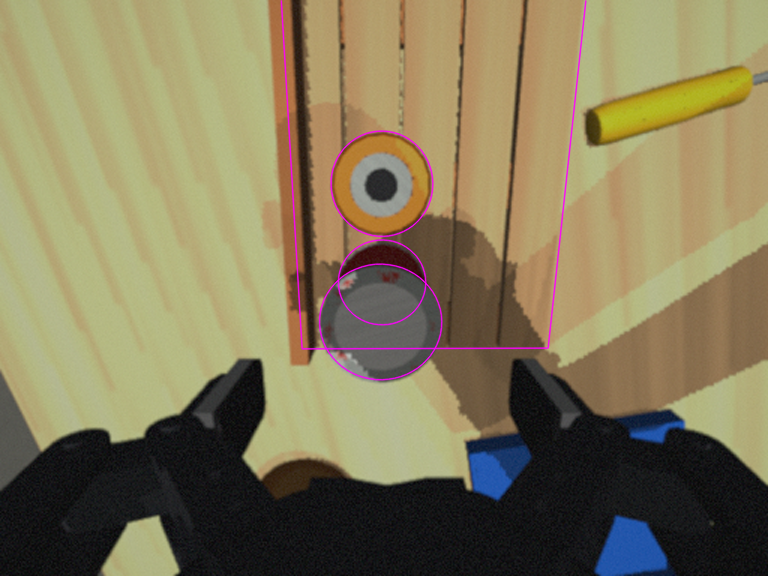

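Request:
{"fn": "servo_tool", "kwargs": {
  "steps": [
    [0.0854,[0.04,-0.0015,0.001],0],
    [0.0854,[0.08,-0.0015,0.001],0],
    [0.0854,[0.101,-0.0015,0.001],0],
    [0.0854,[0.101,-0.0015,0.001],0],
    [0.07,[0.101,-0.0015,0.001],0],
    [0.07,[0.101,-0.0015,0.001],0]
  ]
}}

```text
time_s: 15.08
ee_pos: [0.6336, 0.0844, 0.0581]
eef_rot: [[0.003, -0.978, 0.207], [0.001, 0.207, 0.978], [-1.0, -0.003, 0.002]]
wrist_force: [-0.4, 0.2, -0.1]
grip_width: 0.816
```

Run:
```python
from mv import *
go(.633,.083,.054,168.1)
```

```text
shift [0.0041, 0.0004, -0.0015] yaw -0.0006 | t 15.07 p [0.6336 0.0844 0.0581] phi 168.07 F [-0.4  0.2 -0.1] g 0.816 q6 -0.59
```

Request:
{"fn": "servo_tool", "kwargs": {
  "steps": [
    [0.05,[0,0,0],0],
    [0.05,[0,0,0],0],
    [0.05,[0,0,0],0],
    [0.05,[0,0,0],0]
  ]
}}

```text
time_s: 15.58
ee_pos: [0.6338, 0.0846, 0.058]
eef_rot: [[0.003, -0.979, 0.206], [0.0, 0.206, 0.979], [-1.0, -0.003, 0.001]]
wrist_force: [-0.8, -0.1, 6.0]
grip_width: 0.688
```

Run:
```python
from mv import *
go(.4704,-.231,.2)
```

```text
shift [-0.1425, 0.0945, -0.3424] | t 15.57 p [0.6338 0.0846 0.058 ] phi 168.12 F [-0.8 -0.1  6. ] g 0.688 q6 -0.59
```

Request:
{"fn": "servo_tool", "kwargs": {
  "steps": [
    [0.05,[-0.02,0,0],0],
    [0.05,[-0.055,0,0],0],
    [0.05,[-0.09,0,0],0],
    [0.05,[-0.125,0.01,-0.02],0],
    [0.05,[-0.14,0.02,-0.06],0],
    [0.05,[-0.14,0.03,-0.1],0],
    [0.05,[-0.14,0.04,-0.15],0],
    [0.05,[-0.14,0.055,-0.2],0],
    [0.05,[-0.14,0.07,-0.25],0],
    [0.05,[-0.14,0.08,-0.3],0],
    [0.05,[-0.14,0.094,-0.34],0],
    [0.05,[-0.14,0.094,-0.342],0]
  ]
}}

```text
time_s: 17.08
ee_pos: [0.4677, -0.2322, 0.1953]
eef_rot: [[-0.003, -0.978, 0.211], [0.001, 0.211, 0.978], [-1.0, 0.003, 0.001]]
wrist_force: [0.5, -0.1, -3.3]
grip_width: 0.693
```

Run:
```python
from mv import *
go(.4704,-.231,.058-.017,168.1)
```

```text
shift [0.1543, -0.0028, 0.0016] yaw -0.0045 | t 17.07 p [ 0.4677 -0.2322  0.1953] phi 167.84 F [ 0.5 -0.1 -3.3] g 0.693 q6 -0.06
```

Request:
{"fn": "servo_tool", "kwargs": {
  "steps": [
    [0.05,[0.04,0,0.001],0],
    [0.05,[0.08,0,0.001],0],
    [0.05,[0.115,0,0.001],0],
    [0.05,[0.14,0,0.001],0],
    [0.05,[0.15,0,0.001],0],
    [0.05,[0.154,0,0.001],0],
    [0.05,[0.155,0,0.001],0],
    [0.05,[0.155,0,0.001],0]
  ]
}}

```text
time_s: 18.08
ee_pos: [0.471, -0.2299, 0.0422]
eef_rot: [[0.002, -0.978, 0.206], [-0.0, 0.206, 0.978], [-1.0, -0.002, 0.0]]
wrist_force: [-0.4, 0.6, -2.9]
grip_width: 0.69
```

Run:
```python
from mv import *
go(.4704,-.231,.058-.017,168.1)
```

```text
shift [0.0012, 0.0004, -0.0012] yaw -0.0002 | t 18.07 p [ 0.471  -0.2299  0.0422] phi 168.09 F [-0.4  0.6 -2.9] g 0.69 q6 -0.06
```

Request:
{"fn": "servo_tool", "kwargs": {
  "steps": [
    [0.05,[0.0015,0,0],0],
    [0.05,[0.0015,0,0],0],
    [0.0854,[0.0015,0,0],0],
    [0.0854,[0.0015,0,0],0],
    [0.0854,[0.0015,0,0],0],
    [0.0854,[-0.03,0,0],0],
    [0.0854,[-0.08,0,0],0],
    [0.0854,[-0.125,0,0],0],
    [0.0854,[-0.13,0,0],0]
  ]
}}

```text
time_s: 19.2
ee_pos: [0.4724, -0.2303, 0.175]
eef_rot: [[0.008, -0.979, 0.206], [-0.002, 0.206, 0.979], [-1.0, -0.008, -0.0]]
wrist_force: [0.2, -0.5, 0.1]
grip_width: 0.999
```

Run:
```python
from mv import *
go(.6187,.0179,.13,258.1)
save(cap('scene'),'sc3.png',90,60,200,170,4)
save(cap('wrist'),'w7.png')
```

```text
shift [0.0457, -0.0916, 0.273] yaw -1.5706 | t 19.2 p [ 0.4724 -0.2303  0.175 ] phi 168.11 F [ 0.2 -0.5  0.1] g 0.999 q6 -0.06
```

View pics/sc3.png

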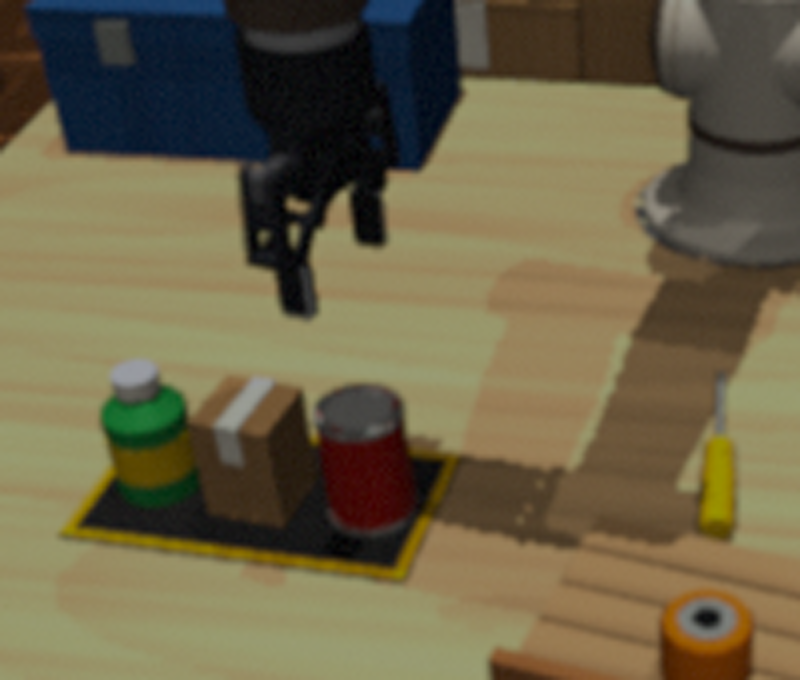

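View pics/w7.png

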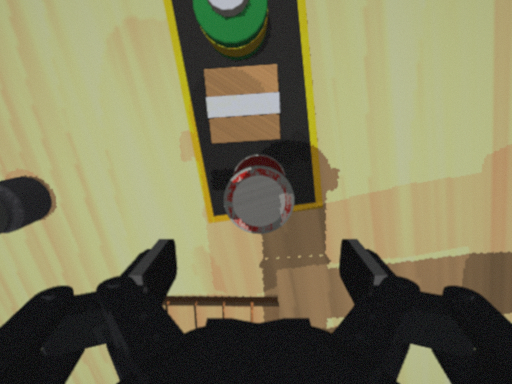

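All three stand upright on the mat (bottle, carton and tin, all inside the yellow border). Now the roller.

Request:
{"fn": "servo_tool", "kwargs": {
  "steps": [
    [0.0854,[0,-0.01,0.03],-0.18],
    [0.0854,[0,-0.022,0.065],-0.36],
    [0.0854,[0,-0.035,0.1],-0.54],
    [0.0854,[0,-0.048,0.14],-0.72],
    [0.0854,[0,-0.061,0.18],-0.9],
    [0.0854,[0,-0.074,0.22],-1.08],
    [0.0854,[0.01,-0.087,0.255],-1.26],
    [0.0854,[0.02,-0.0905,0.273],-1.44],
    [0.0854,[0.04,-0.0905,0.273],-1.57],
    [0.0854,[0.045,-0.0905,0.273],-1.57],
    [0.0854,[0.045,-0.0905,0.273],-1.57],
    [0.0854,[0.045,-0.0905,0.273],-1.57]
  ]
}}

```text
time_s: 20.8
ee_pos: [0.6156, 0.0184, 0.1268]
eef_rot: [[0.001, -0.209, -0.978], [0.0, -0.978, 0.209], [-1.0, -0.0, -0.001]]
wrist_force: [0.1, -0.4, 0.5]
grip_width: 1.002
```

Run:
```python
from mv import *
from ov import *
go(.6187,.0179,.028,258.1)
c=cap('wrist')
C=[circ(.6187,.0179,.028,.065),circ(.6187,.0179,.028,.02),rect(.5887,.0248,-.207,.09,.115,.02)]
overlay(c,C,'w8.png',0,0,512,384,1.5)
```

```text
shift [0.0988, -0.0002, -0.0031] yaw -0.0024 | t 20.8 p [0.6156 0.0184 0.1268] phi -102.04 F [ 0.1 -0.4  0.5] g 1.002 q6 1.07
```

View pics/w8.png

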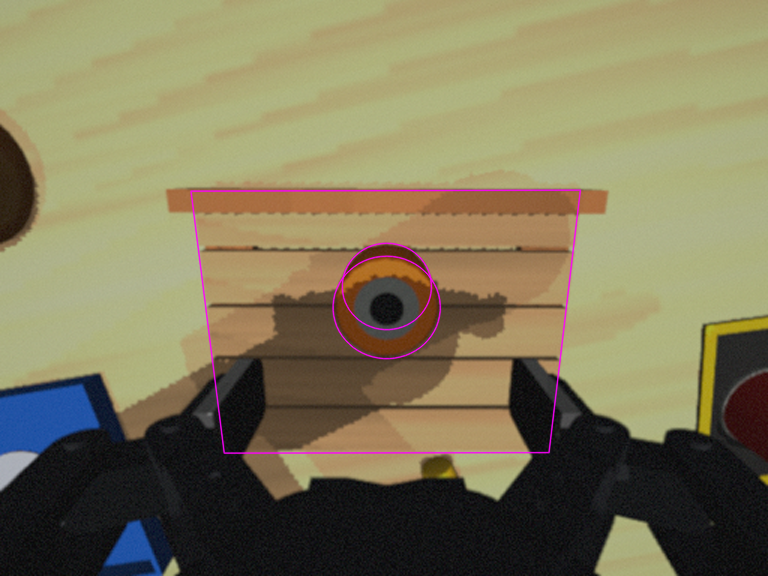

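Request:
{"fn": "servo_tool", "kwargs": {
  "steps": [
    [0.0854,[0.04,0,-0.002],0],
    [0.0854,[0.075,0,-0.002],0],
    [0.0854,[0.096,0,-0.002],0],
    [0.0854,[0.097,0,-0.002],0],
    [0.045,[0.097,0,-0.002],0],
    [0.045,[0.097,0,-0.002],0],
    [0.045,[0.097,0,-0.002],0],
    [0.045,[0.097,0,-0.002],0],
    [0.045,[0.097,0,-0.002],0]
  ]
}}

```text
time_s: 21.98
ee_pos: [0.6185, 0.0183, 0.0315]
eef_rot: [[0.003, -0.207, -0.978], [0.0, -0.978, 0.207], [-1.0, -0.001, -0.003]]
wrist_force: [-0.7, -0.5, 6.2]
grip_width: 0.643
```

Run:
```python
from mv import *
go(.514,.3206,.15)
```

```text
shift [-0.1188, -0.2743, 0.1643] | t 21.98 p [0.6185 0.0183 0.0315] phi -101.93 F [-0.7 -0.5  6.2] g 0.643 q6 1.07
```

Request:
{"fn": "servo_tool", "kwargs": {
  "steps": [
    [0.045,[-0.02,0,0],0],
    [0.045,[-0.055,0,0],0],
    [0.045,[-0.09,0,0],0],
    [0.045,[-0.12,-0.02,0.015],0],
    [0.045,[-0.134,-0.05,0.04],0],
    [0.045,[-0.134,-0.08,0.07],0],
    [0.045,[-0.134,-0.115,0.1],0],
    [0.045,[-0.134,-0.15,0.13],0],
    [0.045,[-0.134,-0.185,0.16],0],
    [0.045,[-0.134,-0.22,0.19],0],
    [0.045,[-0.134,-0.255,0.222],0],
    [0.045,[-0.134,-0.26,0.227],0]
  ]
}}

```text
time_s: 23.48
ee_pos: [0.4471, 0.3215, 0.1627]
eef_rot: [[-0.001, -0.204, -0.979], [0.0, -0.979, 0.204], [-1.0, 0.0, 0.001]]
wrist_force: [0.1, -0.2, -4.2]
grip_width: 0.637
```

Request:
{"fn": "servo_tool", "kwargs": {
  "steps": [
    [0.045,[0,0,0],0],
    [0.045,[0,0,0],0]
  ]
}}

```text
time_s: 23.72
ee_pos: [0.4492, 0.3186, 0.163]
eef_rot: [[-0.001, -0.209, -0.978], [-0.001, -0.978, 0.209], [-1.0, 0.001, 0.001]]
wrist_force: [0.0, 0.0, -3.6]
grip_width: 0.643
```

Run:
```python
from mv import *
from ov import *
import pickle
go(.514,.3206,.15)
c=cap('wrist'); pickle.dump(c,open('d1.pkl','wb'))
hsv=cv2.cvtColor(c['color'],cv2.COLOR_RGB2HSV)
m=((hsv[...,1]<70)&(hsv[...,2]>110)).astype(np.uint8)
n,l,st,ce=cv2.connectedComponentsWithStats(m)
for i in range(1,n):
    if st[i,4]>300: print(st[i],ce[i],back(c,ce[i],.005))
overlay(c,[circ(.514,.3206,.036,.005),rect(.514,.3206,-.0407,.085,.085,.018)],'w9.png',0,0,512,384,1.5)
```

```text
shift [0.013, -0.0155, -0.0629] | t 23.73 p [0.4492 0.3186 0.163 ] phi -102.04 F [ 0.   0.  -3.6] g 0.643 q6 0.45
[   0    0  148   29 1894] [59.0279831  11.07127772] [[0.6550042  0.47085014 0.005     ]]
[    0     0   326   272 16281] [119.18739635 139.56906824] [[0.52678553 0.45497449 0.005     ]]
[ 208   91   68   70 3692] [241.52816901 125.13407367] [[0.51386641 0.32223214 0.005     ]]
[ 338  137  174   58 3455] [429.78523878 164.52069465] [[0.42944639 0.12750949 0.005     ]]
[   0  168  155   38 1281] [ 72.05932865 186.89851678] [[0.48798667 0.5254034  0.005     ]]
[ 321  181  191   47 1447] [401.05597789 206.00967519] [[0.38752145 0.16220803 0.005     ]]
[342 238  74  26 460] [372.69347826 250.81956522] [[0.33738548 0.19985173 0.005     ]]
[ 375  238  137   49 3076] [460.1973342  261.74382315] [[0.2999147  0.09570121 0.005     ]]
[432 278  80  18 465] [465.86451613 285.96129032] [[0.26361391 0.08896737 0.005     ]]
[469 295  43  19 396] [493.99242424 305.01767677] [[0.2269399 0.0531171 0.005    ]]
```

View pics/w9.png

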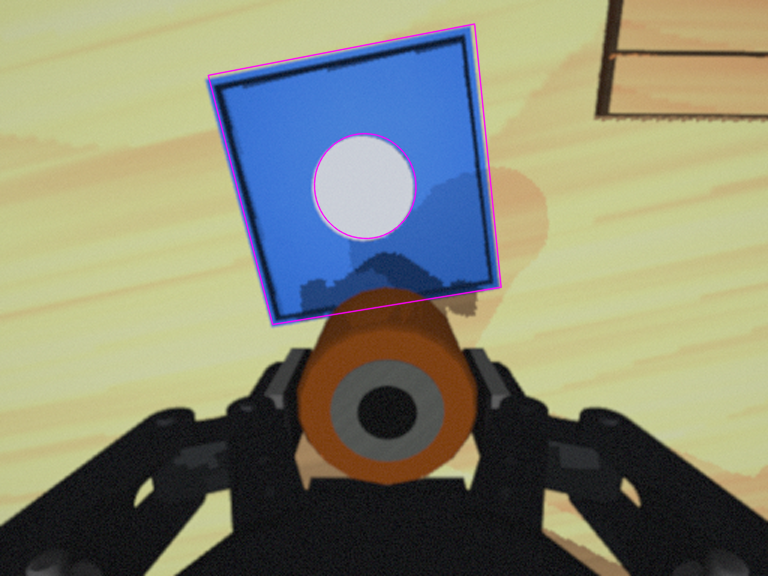

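Run:
```python
from mv import *
import pickle
c=pickle.load(open('d1.pkl','rb'))
print(back(c,[387.5/1.5-.3,411.5/1.5-.3],.1965))
go(.5138,.3218,.0175,258.1)
```

```text
[[0.45002436 0.31807805 0.1965    ]]
shift [0.1456, -0.0167, -0.0624] yaw -0.0028 | t 23.77 p [0.4494 0.3185 0.1631] phi -102.06 F [ 0.4 -1.5 -3.6] g 0.639 q6 0.45
```

Request:
{"fn": "servo_tool", "kwargs": {
  "steps": [
    [0.045,[0,-0.008,-0.03],0],
    [0.045,[0.03,-0.0167,-0.0624],0],
    [0.045,[0.07,-0.0167,-0.0624],0],
    [0.045,[0.1,-0.0167,-0.0624],0],
    [0.045,[0.125,-0.0167,-0.0624],0],
    [0.045,[0.13,-0.0167,-0.0624],0],
    [0.045,[0.13,-0.0167,-0.0624],0],
    [0.045,[0.13,-0.0167,-0.0624],0]
  ]
}}

```text
time_s: 24.78
ee_pos: [0.5145, 0.3235, 0.0348]
eef_rot: [[0.002, -0.207, -0.978], [0.002, -0.978, 0.207], [-1.0, -0.002, -0.002]]
wrist_force: [0.3, -0.1, -3.9]
grip_width: 0.638
```

Run:
```python
from mv import *
go(.5138,.3218,.0165,258.1)
```

```text
shift [0.0183, 0.0019, 0.0004] yaw -0.0012 | t 24.77 p [0.5145 0.3235 0.0348] phi -101.97 F [ 0.3 -0.1 -3.9] g 0.638 q6 0.53
```

Request:
{"fn": "servo_tool", "kwargs": {
  "steps": [
    [0.045,[0.01,0.0017,0.0005],0],
    [0.045,[0.016,0.0017,0.0005],0],
    [0.045,[0.018,0.0017,0.0005],0],
    [0.045,[0.018,0.0017,0.0005],0]
  ]
}}

```text
time_s: 25.28
ee_pos: [0.5125, 0.3213, 0.0156]
eef_rot: [[-0.0, -0.207, -0.978], [-0.0, -0.978, 0.207], [-1.0, 0.001, 0.0]]
wrist_force: [-3.4, -0.8, 0.1]
grip_width: 0.639
```

Run:
```python
from mv import *
go(.5138,.3218,.0165,258.1)
```

```text
shift [-0.0009, -0.0008, -0.0011] yaw -0.0009 | t 25.27 p [0.5125 0.3213 0.0156] phi -101.95 F [-3.4 -0.8  0.1] g 0.639 q6 0.53
```

Request:
{"fn": "servo_tool", "kwargs": {
  "steps": [
    [0.045,[-0.001,-0.0005,-0.001],0],
    [0.045,[-0.001,-0.0005,-0.001],0],
    [0.0854,[-0.001,-0.0005,-0.001],0],
    [0.0854,[-0.001,-0.0005,-0.001],0],
    [0.0854,[-0.001,-0.0005,-0.001],0],
    [0.0854,[-0.03,-0.0005,-0.001],0],
    [0.0854,[-0.08,-0.0005,-0.001],0],
    [0.0854,[-0.13,-0.0005,0.03],0],
    [0.0854,[-0.15,-0.0005,0.055],0],
    [0.0854,[-0.15,-0.0005,0.06],0],
    [0.0854,[-0.15,-0.0005,0.06],0]
  ]
}}

```text
time_s: 26.65
ee_pos: [0.4538, 0.3341, 0.1646]
eef_rot: [[-0.001, -0.207, -0.978], [-0.001, -0.978, 0.207], [-1.0, 0.001, 0.001]]
wrist_force: [1.4, 0.1, -0.6]
grip_width: 1.001
```

Run:
```python
from mv import *
from ov import *
import pickle
go(.46,-.31,.18,171.8)
c=cap('wrist'); pickle.dump(c,open('d2.pkl','wb'))
p=(.5138,.3218)
overlay(c,[circ(*p,.036,.005),circ(*p,.028,.05),circ(*p,.028,.005)],'w10.png',100,0,300,250,2.5)
```

```text
shift [-0.0149, 0.6289, -0.1394] yaw 1.5054 | t 26.65 p [0.4538 0.3341 0.1646] phi -101.95 F [ 1.4  0.1 -0.6] g 1.001 q6 0.44
```

View pics/w10.png

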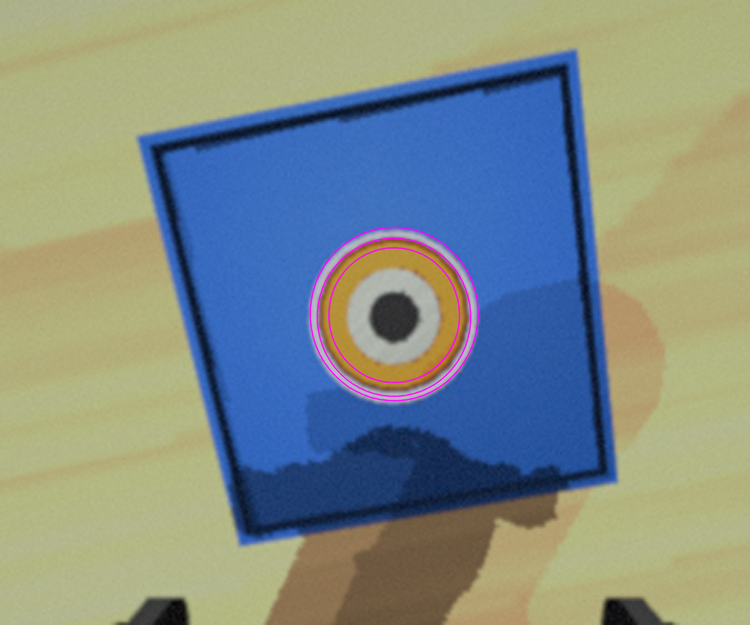

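Roller is well centred on the spot: the white ring is even around it and the hub is at (395,316). Next I return the carton.

Request:
{"fn": "servo_tool", "kwargs": {
  "steps": [
    [0.0854,[-0.01,0.03,-0.007],0.1],
    [0.0854,[-0.015,0.085,-0.019],0.25],
    [0.0854,[-0.015,0.14,-0.031],0.4],
    [0.0854,[-0.015,0.195,-0.043],0.55],
    [0.0854,[-0.015,0.25,-0.055],0.7],
    [0.0854,[-0.015,0.305,-0.067],0.85],
    [0.0854,[-0.015,0.36,-0.08],1.0],
    [0.0854,[-0.015,0.415,-0.092],1.15],
    [0.0854,[-0.015,0.47,-0.105],1.3],
    [0.0854,[-0.015,0.525,-0.117],1.45],
    [0.0854,[-0.015,0.58,-0.13],1.505],
    [0.0854,[-0.015,0.622,-0.138],1.505]
  ]
}}

```text
time_s: 28.2
ee_pos: [0.4596, -0.3057, 0.1785]
eef_rot: [[-0.003, -0.989, 0.145], [0.001, 0.145, 0.989], [-1.0, 0.003, 0.0]]
wrist_force: [0.5, 0.3, 0.6]
grip_width: 0.998
```

Request:
{"fn": "servo_tool", "kwargs": {
  "steps": [
    [0.0854,[0,0,0],0],
    [0.0854,[0,0,0],0]
  ]
}}

```text
time_s: 28.45
ee_pos: [0.4596, -0.303, 0.1789]
eef_rot: [[-0.003, -0.99, 0.144], [0.001, 0.144, 0.99], [-1.0, 0.003, 0.001]]
wrist_force: [-0.6, 0.5, 0.1]
grip_width: 1.001
```

Run:
```python
from mv import *
from ov import *
import pickle
go(.4675,-.310,.0417,171.8)
c=cap('wrist'); pickle.dump(c,open('d3.pkl','wb'))
overlay(c,[rect(.4675,-.31,-.143,.029,.029,.083),circ(.46,-.391,.016,.098),circ(.471,-.2305,.0305,.088)],'w11.png',0,0,512,384,1.5)
```

```text
shift [0.1372, -0.0092, -0.0059] yaw -0.0012 | t 28.45 p [ 0.4596 -0.303   0.1789] phi 171.73 F [-0.6  0.5  0.1] g 1.001 q6 0.14
```

View pics/w11.png

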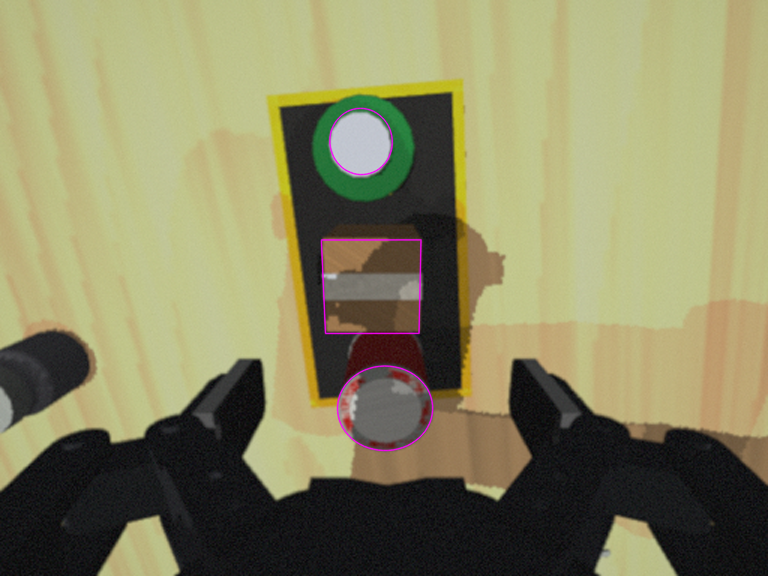

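Request:
{"fn": "servo_tool", "kwargs": {
  "steps": [
    [0.0854,[0.02,-0.0072,-0.006],0],
    [0.0854,[0.06,-0.0072,-0.006],0],
    [0.0854,[0.1,-0.0072,-0.006],0],
    [0.0854,[0.13,-0.0072,-0.006],0],
    [0.0854,[0.135,-0.0072,-0.006],0],
    [0.07,[0.135,-0.0072,-0.006],0],
    [0.07,[0.135,-0.0072,-0.006],0]
  ]
}}

```text
time_s: 29.38
ee_pos: [0.4676, -0.3098, 0.0469]
eef_rot: [[0.003, -0.99, 0.142], [-0.001, 0.142, 0.99], [-1.0, -0.003, -0.001]]
wrist_force: [-0.2, 0.0, 0.6]
grip_width: 0.821
```

Run:
```python
from mv import *
go(.4675,-.310,.0417,171.8)
```

```text
shift [0.0052, 0.0001, -0.0002] yaw 0.0009 | t 29.38 p [ 0.4676 -0.3098  0.0469] phi 171.85 F [-0.2  0.   0.6] g 0.821 q6 0.15
```

Spot on in x and y. I'll go down 4 mm more and close.

Request:
{"fn": "servo_tool", "kwargs": {
  "steps": [
    [0.07,[0.004,0,0],0],
    [0.05,[0.004,0,0],0],
    [0.05,[0.004,0,0],0],
    [0.05,[0.004,0,0],0],
    [0.05,[0.004,0,0],0]
  ]
}}

```text
time_s: 30.0
ee_pos: [0.4669, -0.3098, 0.0419]
eef_rot: [[0.001, -0.99, 0.142], [-0.0, 0.142, 0.99], [-1.0, -0.001, -0.0]]
wrist_force: [0.9, 1.1, 5.3]
grip_width: 0.671
```

Run:
```python
from mv import *
go(.6052,-.0484,.18)
```

```text
shift [-0.1381, -0.0998, 0.2784] | t 30.0 p [ 0.4669 -0.3098  0.0419] phi 171.81 F [0.9 1.1 5.3] g 0.671 q6 0.15
```

Request:
{"fn": "servo_tool", "kwargs": {
  "steps": [
    [0.05,[-0.02,0,0],0],
    [0.05,[-0.055,0,0],0],
    [0.05,[-0.09,0,0],0],
    [0.05,[-0.125,0,0.01],0],
    [0.05,[-0.14,-0.01,0.04],0],
    [0.05,[-0.14,-0.025,0.08],0],
    [0.05,[-0.14,-0.04,0.12],0],
    [0.05,[-0.14,-0.055,0.16],0],
    [0.05,[-0.14,-0.07,0.2],0],
    [0.05,[-0.14,-0.085,0.24],0],
    [0.05,[-0.14,-0.1,0.275],0],
    [0.05,[-0.14,-0.1,0.279],0]
  ]
}}

```text
time_s: 31.5
ee_pos: [0.6054, -0.0457, 0.1795]
eef_rot: [[-0.003, -0.99, 0.14], [0.0, 0.14, 0.99], [-1.0, 0.003, -0.0]]
wrist_force: [-0.1, -0.1, -1.2]
grip_width: 0.675
```

Run:
```python
from mv import *
go(.6052,-.0484,.0589,171.8)
```

```text
shift [0.1206, -0.0004, -0.0027] yaw 0.0025 | t 31.5 p [ 0.6054 -0.0457  0.1795] phi 171.94 F [-0.1 -0.1 -1.2] g 0.675 q6 -0.33
```

Descend to about 12 mm above the board, then check.

Request:
{"fn": "servo_tool", "kwargs": {
  "steps": [
    [0.05,[0.03,0.001,-0.001],0],
    [0.05,[0.07,0.001,-0.001],0],
    [0.05,[0.095,0.001,-0.001],0],
    [0.05,[0.107,0.001,-0.001],0],
    [0.05,[0.107,0.001,-0.001],0],
    [0.05,[0.107,0.001,-0.001],0]
  ]
}}

```text
time_s: 32.25
ee_pos: [0.6049, -0.0488, 0.0755]
eef_rot: [[0.002, -0.99, 0.143], [0.0, 0.143, 0.99], [-1.0, -0.002, 0.0]]
wrist_force: [-0.3, 0.4, -1.4]
grip_width: 0.675
```

Run:
```python
from mv import *
go(.6052,-.0484,.0589,171.8)
```

```text
shift [0.0166, -0.0002, 0.0004] yaw 0.0001 | t 32.25 p [ 0.6049 -0.0488  0.0755] phi 171.81 F [-0.3  0.4 -1.4] g 0.675 q6 -0.33
```

Request:
{"fn": "servo_tool", "kwargs": {
  "steps": [
    [0.05,[0.009,0,0],0],
    [0.05,[0.014,0,0],0],
    [0.05,[0.016,0,0],0],
    [0.05,[0.016,0,0],0],
    [0.05,[0.016,0,0],0]
  ]
}}

```text
time_s: 32.88
ee_pos: [0.6039, -0.0486, 0.0589]
eef_rot: [[-0.0, -0.99, 0.142], [-0.0, 0.142, 0.99], [-1.0, 0.0, -0.0]]
wrist_force: [-2.6, 1.2, 4.6]
grip_width: 0.669
```

Run:
```python
from mv import *
go(.6052,-.0484,.0589,171.8)
```

```text
shift [0.0, -0.0013, 0.0004] yaw 0.0004 | t 32.88 p [ 0.6039 -0.0486  0.0589] phi 171.82 F [-2.6  1.2  4.6] g 0.669 q6 -0.33
```

Request:
{"fn": "servo_tool", "kwargs": {
  "steps": [
    [0.05,[-0.002,-0.001,0],0],
    [0.05,[-0.001,-0.001,0],0],
    [0.05,[-0.001,-0.001,0],0]
  ]
}}

```text
time_s: 33.25
ee_pos: [0.6053, -0.0488, 0.0589]
eef_rot: [[0.0, -0.99, 0.143], [0.0, 0.143, 0.99], [-1.0, -0.0, 0.0]]
wrist_force: [0.4, 0.0, -2.1]
grip_width: 0.671
```

Run:
```python
from mv import *
go(.6052,-.0484,.0589,171.8)
```

```text
shift [0.0, 0.0001, 0.0003] yaw 0.0001 | t 33.25 p [ 0.6053 -0.0488  0.0589] phi 171.8 F [ 0.4  0.  -2.1] g 0.671 q6 -0.33
```

Request:
{"fn": "servo_tool", "kwargs": {
  "steps": [
    [0.0854,[0,0,0],0],
    [0.0854,[0,0,0],0],
    [0.0854,[0,0,0],0],
    [0.0854,[-0.03,0,0],0],
    [0.0854,[-0.07,0,0],0],
    [0.0854,[-0.1,0,0],0],
    [0.0854,[-0.1,0,0],0],
    [0.0854,[-0.1,0,0],0]
  ]
}}

```text
time_s: 34.25
ee_pos: [0.6045, -0.0487, 0.1588]
eef_rot: [[-0.001, -0.99, 0.143], [0.0, 0.143, 0.99], [-1.0, 0.001, 0.0]]
wrist_force: [0.2, -1.8, -0.7]
grip_width: 1.004
```

Run:
```python
from mv import *
from ov import *
go(.471,-.2305,.17,168.1)
c=cap('wrist')
overlay(c,[rect(.6052,-.0486,-.143,.029,.029,.1),rect(.6052,-.0486,-.143,.029,.029,.02),rect(.5887,.0248,-.207,.09,.115,.02)],'w12.png',0,0,512,384,1.5)
```

```text
shift [-0.0112, 0.1062, -0.199] yaw 0.0644 | t 34.25 p [ 0.6045 -0.0487  0.1588] phi 171.79 F [ 0.2 -1.8 -0.7] g 1.004 q6 -0.33
```

View pics/w12.png

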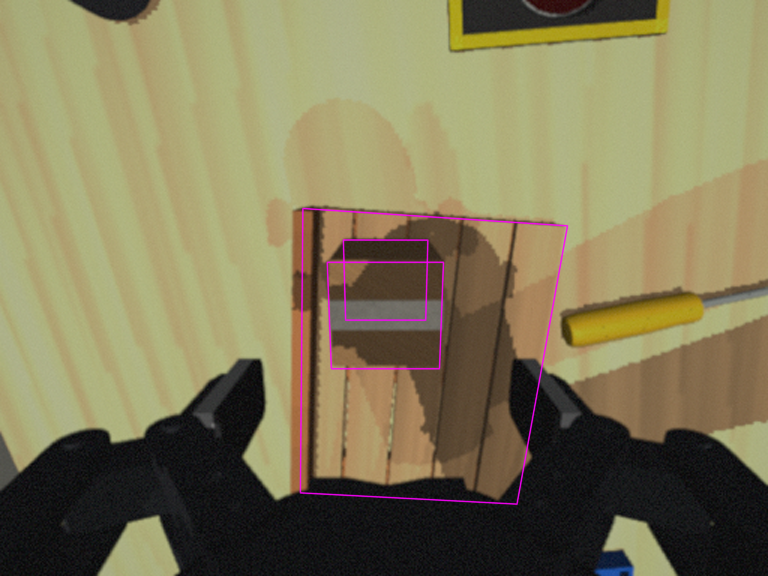

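Run:
```python
from h import *
import numpy as np
a=cv2.imread('pics/w4.png');b=cv2.imread('pics/w12.png')
for im in (a,b):
    p=im[220:390,405:415].astype(int).mean(1); print(p[70:125].min(1).round(0).tolist())
cv2.imwrite('pics/cmp.png',np.hstack([cv2.resize(a[225:385,310:455],None,fx=2.7,fy=2.7),cv2.resize(b[225:385,310:455],None,fx=2.7,fy=2.7)]))
```

```text
[44.0, 43.0, 42.0, 43.0, 44.0, 44.0, 43.0, 44.0, 41.0, 41.0, 43.0, 52.0, 67.0, 84.0, 98.0, 106.0, 107.0, 106.0, 105.0, 106.0, 106.0, 106.0, 106.0, 106.0, 105.0, 106.0, 104.0, 103.0, 104.0, 97.0, 12.0, 73.0, 104.0, 105.0, 104.0, 105.0, 106.0, 106.0, 106.0, 106.0, 106.0, 102.0, 89.0, 70.0, 52.0, 42.0, 41.0, 41.0, 42.0, 43.0, 44.0, 44.0, 42.0, 42.0, 43.0]
[40.0, 42.0, 41.0, 39.0, 40.0, 41.0, 42.0, 42.0, 46.0, 57.0, 72.0, 90.0, 101.0, 102.0, 103.0, 102.0, 102.0, 101.0, 101.0, 103.0, 103.0, 102.0, 102.0, 100.0, 99.0, 100.0, 99.0, 99.0, 100.0, 48.0, 22.0, 103.0, 101.0, 102.0, 102.0, 104.0, 104.0, 103.0, 99.0, 86.0, 69.0, 51.0, 41.0, 41.0, 40.0, 40.0, 41.0, 41.0, 40.0, 40.0, 41.0, 41.0, 41.0, 42.0, 43.0]
```

View pics/cmp.png

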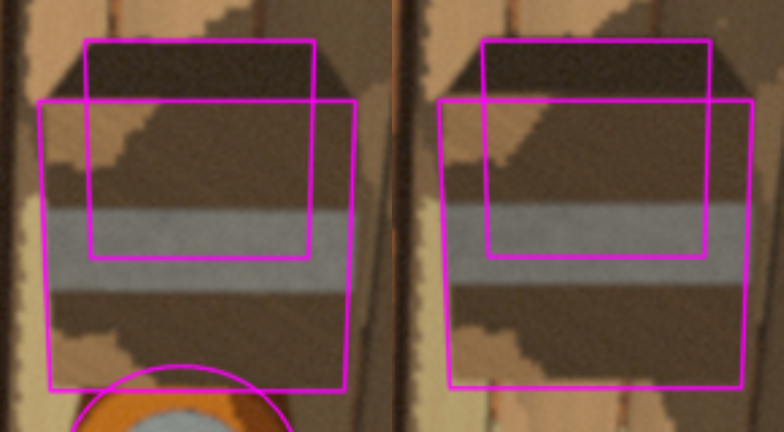

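Carton is back within about 1 mm of its start. Tin next.

Request:
{"fn": "servo_tool", "kwargs": {
  "steps": [
    [0.0854,[-0.011,0.02,-0.03],0.02],
    [0.0854,[-0.011,0.045,-0.08],0.04],
    [0.0854,[-0.011,0.07,-0.125],0.064],
    [0.0854,[-0.011,0.095,-0.17],0.064],
    [0.0854,[-0.011,0.106,-0.199],0.064],
    [0.0854,[-0.011,0.106,-0.199],0.064],
    [0.0854,[-0.011,0.106,-0.199],0.064]
  ]
}}

```text
time_s: 35.17
ee_pos: [0.4718, -0.2304, 0.1696]
eef_rot: [[-0.001, -0.979, 0.206], [0.0, 0.206, 0.979], [-1.0, 0.001, -0.0]]
wrist_force: [0.1, 0.5, 0.2]
grip_width: 0.998
```

Run:
```python
from mv import *
go(.471,-.2303,.0407,168.1)
```

```text
shift [0.1289, 0.0006, -0.0001] yaw 0.0006 | t 35.17 p [ 0.4718 -0.2304  0.1696] phi 168.13 F [0.1 0.5 0.2] g 0.998 q6 -0.06
```

Request:
{"fn": "servo_tool", "kwargs": {
  "steps": [
    [0.0854,[0.03,0.0015,0],0],
    [0.0854,[0.07,0.0015,0],0],
    [0.0854,[0.105,0.0015,0],0],
    [0.0854,[0.127,0.0015,0],0],
    [0.0854,[0.129,0.0015,0],0],
    [0.07,[0.129,0.0015,0],0],
    [0.07,[0.129,0.0015,0],0]
  ]
}}

```text
time_s: 36.05
ee_pos: [0.4714, -0.2302, 0.0424]
eef_rot: [[0.002, -0.979, 0.205], [-0.0, 0.205, 0.979], [-1.0, -0.002, 0.0]]
wrist_force: [0.7, 0.2, 0.5]
grip_width: 0.818
```

Run:
```python
from mv import *
go(.471,-.2303,.0407,168.1)
```

```text
shift [0.0017, 0.0004, -0.0002] yaw 0.0014 | t 36.05 p [ 0.4714 -0.2302  0.0424] phi 168.18 F [0.7 0.2 0.5] g 0.818 q6 -0.06
```

Request:
{"fn": "servo_tool", "kwargs": {
  "steps": [
    [0.05,[0.001,0,0],0],
    [0.05,[0.001,0,0],0],
    [0.05,[0.001,0,0],0],
    [0.05,[0.001,0,0],0],
    [0.05,[0.001,0,0],0]
  ]
}}

```text
time_s: 36.67
ee_pos: [0.4713, -0.2304, 0.0421]
eef_rot: [[0.003, -0.979, 0.205], [-0.001, 0.205, 0.979], [-1.0, -0.003, -0.0]]
wrist_force: [-0.7, 2.1, 5.6]
grip_width: 0.695
```

Run:
```python
from mv import *
go(.633,.0835,.2,168.1)
```

```text
shift [-0.1577, -0.0944, 0.3404] yaw 0.0012 | t 36.67 p [ 0.4713 -0.2304  0.0421] phi 168.17 F [-0.7  2.1  5.6] g 0.695 q6 -0.06
```

Request:
{"fn": "servo_tool", "kwargs": {
  "steps": [
    [0.05,[-0.02,0,0],0],
    [0.05,[-0.055,0,0],0],
    [0.05,[-0.09,0,0],0],
    [0.05,[-0.125,-0.01,0.02],0],
    [0.05,[-0.15,-0.02,0.06],0],
    [0.05,[-0.155,-0.03,0.1],0],
    [0.05,[-0.155,-0.04,0.15],0],
    [0.05,[-0.155,-0.055,0.2],0],
    [0.05,[-0.155,-0.07,0.25],0],
    [0.05,[-0.155,-0.08,0.3],0],
    [0.05,[-0.155,-0.094,0.337],0],
    [0.05,[-0.155,-0.094,0.34],0]
  ]
}}

```text
time_s: 38.17
ee_pos: [0.6326, 0.0855, 0.1943]
eef_rot: [[-0.001, -0.979, 0.203], [0.0, 0.203, 0.979], [-1.0, 0.001, 0.0]]
wrist_force: [-0.1, -0.5, -2.7]
grip_width: 0.69
```

Run:
```python
from mv import *
go(.633,.0835,.0591,168.1)
```

```text
shift [0.1352, -0.0009, -0.0019] yaw 0.0030 | t 38.17 p [0.6326 0.0855 0.1943] phi 168.27 F [-0.1 -0.5 -2.7] g 0.69 q6 -0.59
```

Request:
{"fn": "servo_tool", "kwargs": {
  "steps": [
    [0.05,[0.03,0,-0.001],0],
    [0.05,[0.07,0,-0.001],0],
    [0.05,[0.105,0,-0.001],0],
    [0.05,[0.121,0,-0.001],0],
    [0.05,[0.121,0,-0.001],0],
    [0.05,[0.121,0,-0.001],0]
  ]
}}

```text
time_s: 38.92
ee_pos: [0.6332, 0.0823, 0.0761]
eef_rot: [[0.003, -0.979, 0.205], [0.001, 0.205, 0.979], [-1.0, -0.003, 0.001]]
wrist_force: [0.7, -0.5, -1.5]
grip_width: 0.693
```

Run:
```python
from mv import *
go(.633,.0835,.0591,168.1)
c=cap('wrist'); save(c,'w13.png')
```

```text
shift [0.017, 0.0005, 0.0011] yaw 0.0009 | t 38.92 p [0.6332 0.0823 0.0761] phi 168.15 F [ 0.7 -0.5 -1.5] g 0.693 q6 -0.59
```

View pics/w13.png

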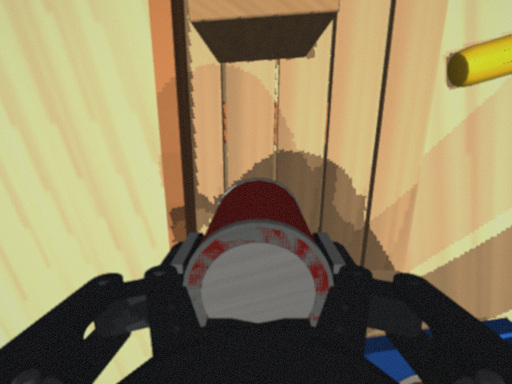

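Request:
{"fn": "servo_tool", "kwargs": {
  "steps": [
    [0.05,[0.009,0,0.001],0],
    [0.05,[0.014,0,0.001],0],
    [0.05,[0.0155,-0.0005,0.001],0],
    [0.05,[0.0155,-0.0005,0.001],0],
    [0.05,[0.0155,-0.0005,0.001],0]
  ]
}}

```text
time_s: 39.6
ee_pos: [0.6325, 0.083, 0.0592]
eef_rot: [[-0.0, -0.979, 0.205], [-0.0, 0.205, 0.979], [-1.0, 0.0, -0.0]]
wrist_force: [-4.3, 0.4, 3.2]
grip_width: 0.691
```

Run:
```python
from mv import *
go(.633,.0835,.0591,168.1)
```

```text
shift [0.0001, -0.0004, 0.0006] yaw 0.0009 | t 39.6 p [0.6325 0.083  0.0592] phi 168.15 F [-4.3  0.4  3.2] g 0.691 q6 -0.59
```

Request:
{"fn": "servo_tool", "kwargs": {
  "steps": [
    [0.05,[-0.001,-0.0005,0.0005],0],
    [0.05,[-0.001,-0.0005,0.0005],0],
    [0.0854,[-0.001,-0.0005,0.0005],0],
    [0.0854,[-0.001,-0.0005,0.0005],0],
    [0.0854,[-0.001,-0.0005,0.0005],0],
    [0.0854,[-0.03,-0.0005,0.0005],0],
    [0.0854,[-0.07,-0.0005,0.0005],0],
    [0.0854,[-0.1,-0.0005,0.0005],0],
    [0.0854,[-0.1,-0.0005,0.0005],0]
  ]
}}

```text
time_s: 40.72
ee_pos: [0.6351, 0.0839, 0.1623]
eef_rot: [[0.007, -0.979, 0.205], [0.002, 0.205, 0.979], [-1.0, -0.006, 0.003]]
wrist_force: [-0.1, -0.4, 0.0]
grip_width: 0.999
```

Run:
```python
from mv import *
from ov import *
go(.46,-.391,.17,258.1)
c=cap('wrist')
overlay(c,[circ(.633,.083,.0305,.105),circ(.633,.083,.0305,.02),rect(.6052,-.0486,-.143,.029,.029,.1),rect(.5887,.0248,-.207,.09,.115,.02)],'w14.png',0,0,512,384,1.5)
```

```text
shift [-0.0099, 0.0738, -0.5007] yaw -1.5697 | t 40.73 p [0.6351 0.0839 0.1623] phi 168.16 F [-0.1 -0.4  0. ] g 0.999 q6 -0.59
```

View pics/w14.png

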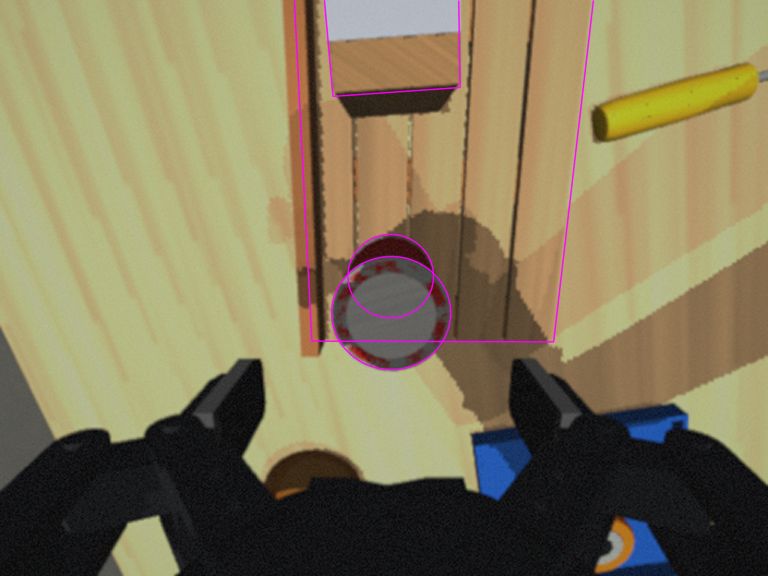

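Tin is back, and its lid matches the overlay at (391,313). Last is the bottle.

Request:
{"fn": "servo_tool", "kwargs": {
  "steps": [
    [0.0854,[-0.03,0.005,-0.03],-0.13],
    [0.0854,[-0.03,0.012,-0.075],-0.27],
    [0.0854,[-0.03,0.018,-0.12],-0.41],
    [0.0854,[-0.03,0.024,-0.165],-0.55],
    [0.0854,[-0.03,0.031,-0.21],-0.69],
    [0.0854,[-0.03,0.037,-0.255],-0.83],
    [0.0854,[-0.03,0.043,-0.3],-0.97],
    [0.0854,[-0.03,0.05,-0.345],-1.11],
    [0.0854,[-0.03,0.056,-0.39],-1.25],
    [0.0854,[-0.02,0.063,-0.435],-1.39],
    [0.0854,[-0.01,0.07,-0.48],-1.53],
    [0.0854,[-0.01,0.074,-0.5],-1.57]
  ]
}}

```text
time_s: 42.28
ee_pos: [0.4558, -0.3919, 0.1659]
eef_rot: [[-0.004, -0.207, -0.978], [0.003, -0.978, 0.207], [-1.0, -0.002, 0.005]]
wrist_force: [0.3, -0.6, 0.0]
grip_width: 0.998
```

Request:
{"fn": "servo_tool", "kwargs": {
  "steps": [
    [0.0854,[0,0,0],0],
    [0.0854,[0,0,0],0]
  ]
}}

```text
time_s: 42.52
ee_pos: [0.4579, -0.3901, 0.168]
eef_rot: [[-0.001, -0.207, -0.978], [0.001, -0.978, 0.207], [-1.0, -0.001, 0.001]]
wrist_force: [0.1, 0.5, -0.2]
grip_width: 1.0
```

Run:
```python
from mv import *
from ov import *
go(.46,-.391,.035,258.1)
c=cap('wrist')
p=(.46,-.391)
overlay(c,[circ(*p,.016,.098),circ(*p,.03,.003)],'w15.png',0,0,512,384,1.5)
```

```text
shift [0.133, 0.0005, -0.0024] yaw -0.0005 | t 42.52 p [ 0.4579 -0.3901  0.168 ] phi -101.93 F [ 0.1  0.5 -0.2] g 1.0 q6 1.8
```

View pics/w15.png

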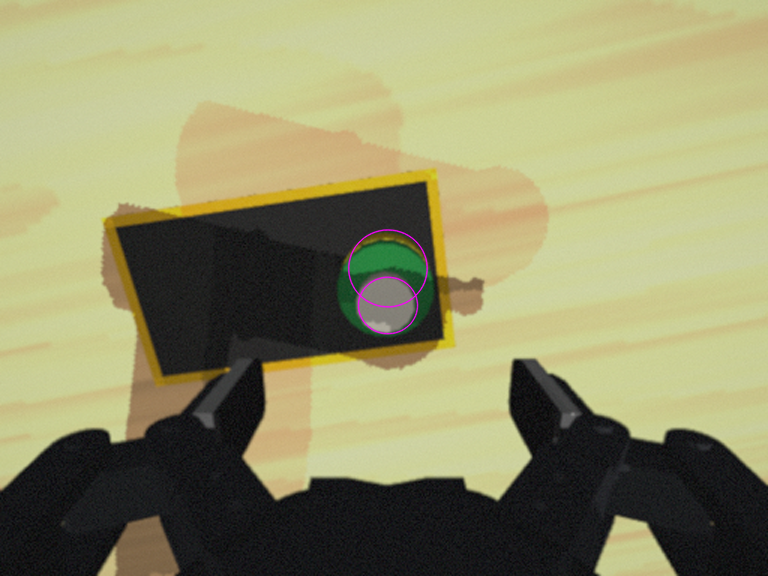

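Request:
{"fn": "servo_tool", "kwargs": {
  "steps": [
    [0.0854,[0.03,0.0005,-0.0012],0],
    [0.0854,[0.07,0.0005,-0.0012],0],
    [0.0854,[0.105,0.0005,-0.0012],0],
    [0.0854,[0.13,0.0005,-0.0012],0],
    [0.0854,[0.133,0.0005,-0.0012],0],
    [0.07,[0.133,0.0005,-0.0012],0],
    [0.07,[0.133,0.0005,-0.0012],0]
  ]
}}

```text
time_s: 43.45
ee_pos: [0.4603, -0.3917, 0.0373]
eef_rot: [[0.003, -0.206, -0.979], [-0.001, -0.979, 0.206], [-1.0, 0.001, -0.003]]
wrist_force: [0.1, 0.2, -0.5]
grip_width: 0.818
```

Run:
```python
from mv import *
go(.46,-.391,.035,258.1)
```

```text
shift [0.0023, -0.0006, 0.0004] yaw 0.0005 | t 43.45 p [ 0.4603 -0.3917  0.0373] phi -101.87 F [ 0.1  0.2 -0.5] g 0.818 q6 1.8
```

Request:
{"fn": "servo_tool", "kwargs": {
  "steps": [
    [0.05,[0.0015,-0.0005,0.0005],0],
    [0.05,[0.0015,-0.0005,0.0005],0],
    [0.05,[0.0015,-0.0005,0.0005],0],
    [0.05,[0.0015,-0.0005,0.0005],0],
    [0.05,[0.0015,-0.0005,0.0005],0]
  ]
}}

```text
time_s: 44.08
ee_pos: [0.4602, -0.3915, 0.0366]
eef_rot: [[0.004, -0.206, -0.979], [-0.002, -0.979, 0.206], [-1.0, 0.001, -0.004]]
wrist_force: [-0.5, 2.0, 5.8]
grip_width: 0.682
```

Run:
```python
from mv import *
go(.5405,.0343,.2,258.1)
```

```text
shift [-0.164, -0.433, 0.0083] yaw 0.0007 | t 44.08 p [ 0.4602 -0.3915  0.0366] phi -101.86 F [-0.5  2.   5.8] g 0.682 q6 1.8
```

Request:
{"fn": "servo_tool", "kwargs": {
  "steps": [
    [0.05,[-0.02,0,0],0],
    [0.05,[-0.055,0,0],0],
    [0.05,[-0.09,0,0],0],
    [0.05,[-0.12,-0.02,0],0],
    [0.05,[-0.14,-0.06,0.001],0],
    [0.05,[-0.15,-0.11,0.002],0],
    [0.05,[-0.155,-0.16,0.003],0],
    [0.05,[-0.155,-0.21,0.004],0],
    [0.05,[-0.155,-0.26,0.005],0],
    [0.05,[-0.155,-0.31,0.006],0],
    [0.05,[-0.155,-0.36,0.007],0],
    [0.05,[-0.155,-0.41,0.008],0]
  ]
}}

```text
time_s: 45.58
ee_pos: [0.5352, 0.0136, 0.1896]
eef_rot: [[0.0, -0.207, -0.978], [0.001, -0.978, 0.207], [-1.0, -0.001, -0.0]]
wrist_force: [1.1, 0.4, -1.1]
grip_width: 0.681
```

Request:
{"fn": "servo_tool", "kwargs": {
  "steps": [
    [0.05,[0,-0.018,0],0],
    [0.05,[0,-0.022,0],0],
    [0.05,[0,-0.022,0],0]
  ]
}}

```text
time_s: 45.95
ee_pos: [0.5397, 0.0327, 0.1892]
eef_rot: [[-0.001, -0.207, -0.978], [-0.0, -0.978, 0.207], [-1.0, 0.0, 0.001]]
wrist_force: [-0.3, -0.2, -1.8]
grip_width: 0.68
```

Run:
```python
from mv import *
go(.5405,.0343,.0536,258.1)
```

```text
shift [0.1356, -0.0018, -0.0006] yaw -0.0009 | t 45.95 p [0.5397 0.0327 0.1892] phi -101.95 F [-0.3 -0.2 -1.8] g 0.68 q6 1.0
```

Request:
{"fn": "servo_tool", "kwargs": {
  "steps": [
    [0.05,[0.03,-0.0015,0.0005],0],
    [0.05,[0.07,-0.0015,0.0005],0],
    [0.05,[0.1,-0.0015,0.0005],0],
    [0.05,[0.119,-0.0015,0.0005],0],
    [0.05,[0.119,-0.0015,0.0005],0],
    [0.05,[0.119,-0.0015,0.0005],0]
  ]
}}

```text
time_s: 46.7
ee_pos: [0.5406, 0.0344, 0.0713]
eef_rot: [[0.002, -0.207, -0.978], [0.0, -0.978, 0.207], [-1.0, -0.001, -0.002]]
wrist_force: [-0.3, 1.0, -2.3]
grip_width: 0.68
```

Run:
```python
from mv import *
go(.5405,.0343,.0536,258.1)
```

```text
shift [0.0177, 0.0002, 0.0001] yaw -0.0010 | t 46.7 p [0.5406 0.0344 0.0713] phi -101.96 F [-0.3  1.  -2.3] g 0.68 q6 1.0
```

Request:
{"fn": "servo_tool", "kwargs": {
  "steps": [
    [0.05,[0.01,0,0],0],
    [0.05,[0.0145,0,-0.0005],0],
    [0.05,[0.0165,0,-0.0005],0],
    [0.05,[0.0165,0,-0.0005],0],
    [0.05,[0.0165,0,-0.0005],0]
  ]
}}

```text
time_s: 47.32
ee_pos: [0.5405, 0.0351, 0.0539]
eef_rot: [[0.0, -0.206, -0.979], [0.0, -0.979, 0.206], [-1.0, -0.0, -0.0]]
wrist_force: [-0.6, -0.1, -1.8]
grip_width: 0.68
```

Run:
```python
from mv import *
go(.5405,.0343,.0536,258.1)
```

```text
shift [0.0003, 0.0008, -0.0001] yaw 0.0000 | t 47.33 p [0.5405 0.0351 0.0539] phi -101.9 F [-0.6 -0.1 -1.8] g 0.68 q6 1.0
```

Request:
{"fn": "servo_tool", "kwargs": {
  "steps": [
    [0.05,[0.0005,0.0006,0],0],
    [0.05,[0.0005,0.0006,0],0],
    [0.0854,[0.0005,0.0006,0],0],
    [0.0854,[0.0005,0.0006,0],0],
    [0.0854,[0.0005,0.0006,0],0],
    [0.0854,[-0.03,0.0006,0],0],
    [0.0854,[-0.075,0.0006,0],0],
    [0.0854,[-0.105,0.0006,0],0],
    [0.0854,[-0.105,0.0006,0],0],
    [0.0854,[-0.105,0.0006,0],0],
    [0.0854,[-0.105,0.0006,0],0]
  ]
}}

```text
time_s: 48.7
ee_pos: [0.5395, 0.0341, 0.1574]
eef_rot: [[-0.003, -0.206, -0.978], [-0.001, -0.978, 0.206], [-1.0, 0.001, 0.003]]
wrist_force: [0.3, -0.2, -0.6]
grip_width: 1.0
```

Run:
```python
from mv import *
from ov import *
go(.5405,.0343,.2,258.1)
C=[circ(.633,.083,.0305,.105),circ(.5405,.0343,.016,.115),circ(.5405,.0343,.03,.02),circ(.5405,.0343,.03,.086),
rect(.6051,-.0485,-.143,.029,.029,.1),rect(.6051,-.0485,-.143,.029,.029,.02),rect(.5887,.0248,-.207,.09,.115,.02),circ(.5138,.3218,.036,.005)]
overlay(cap('wrist'),C,'w16.png',0,0,512,384,1.5)
save(cap('scene'),'sc9.png',0,0,512,384,1.5)
```

```text
shift [-0.0426, -0.0003, -0.0009] yaw -0.0003 | t 48.7 p [0.5395 0.0341 0.1574] phi -101.92 F [ 0.3 -0.2 -0.6] g 1.0 q6 1.0
```

View pics/w16.png

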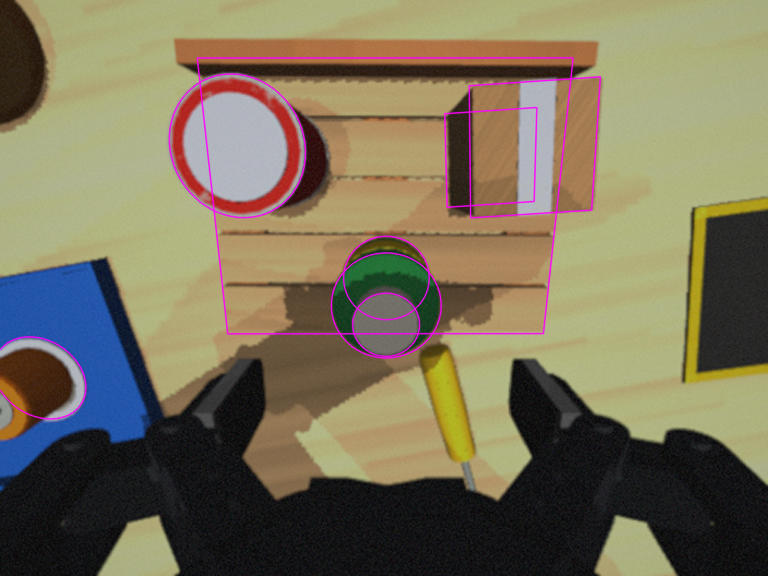

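View pics/sc9.png

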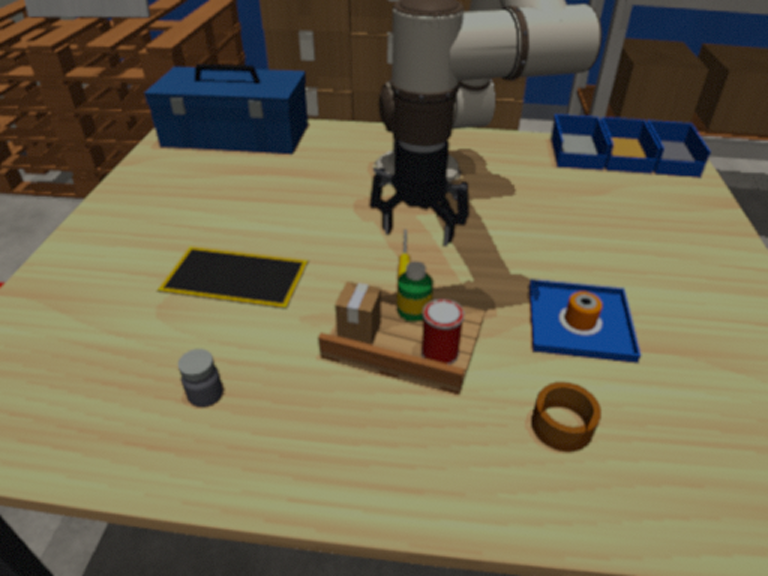

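Request:
{"fn": "servo_tool", "kwargs": {
  "steps": [
    [0.0854,[-0.03,0,0],0],
    [0.0854,[-0.07,0,0],0],
    [0.0854,[-0.08,0,0],0],
    [0.0854,[-0.08,0,0],0],
    [0.0854,[-0.08,0,0],0]
  ]
}}

```text
time_s: 49.42
ee_pos: [0.5394, 0.0342, 0.2371]
eef_rot: [[-0.003, -0.207, -0.978], [-0.001, -0.978, 0.207], [-1.0, 0.001, 0.003]]
wrist_force: [-0.7, 0.0, 0.3]
grip_width: 0.997
```

Run:
```python
from h import *
print(ticket.finish_job())
```

```text
the job is handed in; nothing more can be done
None
```

The job is done and handed in at about 49 s on the robot's clock (limit 134 s). I moved the bottle, carton and tin to the mat, stood the roller on end on the tray's white spot, then returned the carton, tin and bottle to the board.

- **Roller:** the overlay showed it within about 1 mm of the spot's centre.
- **Carton, tin and bottle:** all three stand upright. In the last wrist picture they match their starting outlines. A before/after comparison put the carton about 1 mm off its start (towards −y). The tin and bottle showed no visible offset.
- **Bystanders:** the final scene picture shows the tape roll, jar and screwdriver still in place and nothing knocked over.
- **Forces:** the highest wrist force I read was about 7 N, well under the limits.
- **Limits of the checks:** positions rest on camera calibration good to about 2 mm. Early on, the tin's position in the scene camera disagreed with the other views by about 3 mm, so I used the closer wrist view. No check failed at the end.

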